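Hang the condiment caddy on its rail and put the jar in it

TASK

The seasoning jar stands where the caddy must hang, so first move it aside; hang the white condiment caddy on the steel rail so that both pins come up through the two holes of its rear flange and the flange lies down on the bar, with the box on the side of the rail towards the robot. Then, once it hangs and is let go, stand the jar upright in either compartment of the hung caddy. Keep the jar upright, set both things down without dropping them, and leave the tall bottle, tin, jug and tub where they stand.

Things in the scene. Friction and masses are not known exactly. Their poses are not given: they have to be found in the camera images.
- stand: Fixed steel rail stand. Origin on the counter below the middle between its pins; x to its back (caddy hangs on its -x side), y along the bar, z up. Top bar 40 (x) by 230 (y), top at z=96. Lower round bar 16 thick, axis at x=-20, z=48, front at x=-28, 214 long. Legs at y=+-107, feet x -15 to 85. Hung, the caddy's origin is at about x=-70, y=0, z=31 (mm) here, same yaw; it may lean a few degrees.
- pin_left (a point): foot of the stand's left pin, on the bar's top face, at (0, 60, 96) mm in the stand's frame. Pin upright, 8 mm thick, 28 mm tall (tip at z = 124 mm), pointed over its last 7 mm
- pin_right (a point): foot of the stand's right pin, the same, at (0, -60, 96) mm in the stand's frame
- caddy: Loose white plastic condiment caddy, 0.25 to 0.5 kg, upright on the counter. Origin: centre of its box's underside; x to its rear (flange), y left, z up. Open box 80 (x) by 190 (y) by 70 mm, walls and floor 4. A 5 mm wall at y=0 makes two compartments 72 (x) by 88 mm, centred at y=+-47. Rear flange at the rim: x 40 to 90, y +-93, z 65 to 70 mm, with two holes.
- caddy_handle (a point): middle of the caddy's handle, (0, 0, 128) mm in its frame: a straight bar along the caddy's x on top of its middle wall, 70 mm long, 14 mm thick (y), z 120 to 136 mm; the centre of mass lies below it, at most 20 mm further back
- hole_left (a point): centre of the left round through hole, 14 mm in diameter, at the underside of the flange: (70, 60, 65) mm in the caddy's frame
- hole_right (a point): centre of the right hole, the same: (70, -60, 65) mm in the caddy's frame
- jar: Loose seasoning jar, a plain straight cylinder 46 mm in diameter and 110 mm tall (amber glass with a paper band, black cap on the top 32 mm, same diameter), 0.17 to 0.3 kg, standing upright near the front of the stand, where the caddy must hang. Origin at the centre of its underside, z up.
- vinegar: bystander: tall green glass bottle with paper label, 66 mm in diameter, 230 mm tall, standing between the stand's and the caddy's places, further from the robot; origin at the centre of its underside
- tin: bystander: food tin 84 mm in diameter, 110 mm tall, close in front of the robot; origin at the centre of its underside
- jug: bystander: glass measuring jug, 130 mm in diameter, 95 mm tall, handle reaching about 40 mm out along its +y, at the robot's right; origin at the centre of its underside
- tub: bystander: open white food tub 130 (x) by 170 (y) by 75 mm, at the robot's left; origin at the centre of its underside
Not all that is in view belongs to the job. What is shaped like the jar but pink is not meant.

How it is judged:
On the way, in this order (a step that is already met when the one before it is completed fails the run):
1. the caddy hangs on both pins, let go (horizontal distance between hole_left and pin_left below 0.007 m and horizontal distance between hole_right and pin_right below 0.007 m and z of hole_left in the frame of stand between 0.09 and 0.106 m and z of hole_right in the frame of stand between 0.09 and 0.106 m and angle between caddy's own z axis and vertical below 0.2 rad and contact force between the fingers and caddy below 0.3 N), for 0.2 s.
2. the jar stands in a compartment of the hung caddy (horizontal distance between hole_left and pin_left below 0.007 m and horizontal distance between hole_right and pin_right below 0.007 m and z of hole_left in the frame of stand between 0.09 and 0.106 m and z of hole_right in the frame of stand between 0.09 and 0.106 m and angle between caddy's own z axis and vertical below 0.2 rad and x of jar in the frame of caddy between -0.04 and 0.04 m and y of jar in the frame of caddy between -0.095 and 0.095 m and z of jar in the frame of caddy between -0.002 and 0.014 m and angle between jar's own z axis and vertical below 0.25 rad), for 0.2 s.
At the end, for the whole second after the job is handed in: Both pins stand in their holes (left in left, right in right, within 7 mm) with the flange down on the bar (-6 to +10 mm), the caddy leaning under 0.2 rad; the jar stands on a compartment floor (origin under 14 mm above the caddy's, leaning under 0.25 rad); both at rest (under 0.03 m/s) (all of step 2 and linear speed of each of caddy, jar below 0.03 m/s); the robot touches nothing.
It fails at once if the bottle, tin, jug or tub is tipped or pushed more than 30 mm from its place (distance of any of vinegar, tin, jug, tub from where it was at the start of the episode above 0.03 m or angle between any of vinegar, tin, jug, tub's own z axis and vertical above 0.35 rad).
It fails at once if the jar is tipped over (angle between jar's own z axis and vertical above 0.7 rad).
It fails at once if the jar is dropped (falls free at more than 0.7 m/s, about 25 mm) (linear speed of jar above 0.7 m/s and contact force between the fingers and jar below 0.2 N).
It fails at once if the caddy is dropped (falls free at more than 0.7 m/s, about 25 mm) (linear speed of caddy above 0.7 m/s and contact force between the fingers and caddy below 0.2 N).
It also fails if it takes over 72 s, if anything falls off the work surface, if the arm or the gripper's body presses on something with over 40 N, if the wrist force passes 120 N, or if a joint passes its speed limit or range.

ROBOT

A 6-joint arm with a two-finger parallel gripper is mounted at the origin on the work surface. World frame = base frame: x ahead of the robot, y to its left, z up, the work surface at z = 0. Lengths are in m, angles in rad, forces in N, time in s.
With the tool pointing down it reaches from about 0.4 to 0.925 m from the base axis. Payload 12.5 kg.
Tool frame: the origin (TCP) lies at the very end of the fingers, on their centre line; the grasp point (between the pads) lies robot.grasp_offset behind it (robot.grasp_offset is the distance from the TCP to the grasp point, in m); z points along the fingers, y is the direction in which the jaws open and shut (so a half turn about z gives the same grasp; the last joint's range is limited). The gripper opens to 95 mm and grips with 3 to 60 N. Pads are 20 mm wide; open, the fingers measure 119 mm over their backs; the gripper's body (75 mm by 180 mm) begins 59 mm behind the grasp point.
Start: joints at [1.196, 0.491, 1.559, -0, 1.092, -0.106], TCP at [0.166, 0.603, 0.215] pointing down, gripper open.
Joint ranges: [-3.1, 3.1], [-0.84, 2.19], [0.05, 2.79], [-1.13, 4.28], [0.06, 2.93], [-2.69, 2.69]. Speed limits (rad/s): [2.22, 2.22, 2.79, 3.14, 3.14, 3.14].

INTERFACE

Orientations are given as a unit quaternion [x, y, z, w].
In Python, from rig import readout, camera, get_calibration, robot gives the robot as it stands.
- The arm moves only by the tool servo_tool, never from a script. Its argument "targets" is a list of rows, each a list of 5 numbers: the shift along the tool's x, y, z in mm, then the turn about the tool's z in degrees, then the opening, from -1 (shut) to 1 (fully open). A call has 1 to 10 rows; each row is the pose to reach, as a shift and turn from the pose commanded when the call began, along the tool's axes at that moment; what a row does not reach only later rows make up. A row lasts 1/12 s, in which the tool goes at most 41.7 mm and 7.16 degrees, less where a joint would pass 70% of its speed; a pose out of reach is approached as far as the arm can. A call with a gripper value outside its range is refused whole. The fingers move at their own pace and stop on an object; "newtons" is the grip in N (left out, the last holds). Time passes only in rows, so rows that repeat a pose let the fingers close. It gives the time, the measured TCP pose, the force and the opening at its end, in the units of the state.
- readout.observe(): the state, without advancing time (a new reading comes with each control period).
- camera(name): name is "scene" or "top" or "wrist"; returns (picture, depth): 400x640x3 uint8, blue, green, red; 400x640 float32, m along the optical axis (not along the pixel's ray), 0 where there is no reading.
- get_calibration(name): a dict with "mtx" (3x3 intrinsics, pixels), "T" (4x4, takes a point from camera to world coordinates); the wrist camera has in their place "mount" (4x4, takes a point from camera to tool coordinates, whose origin is the TCP and whose axes are the flange's). Camera axes: x right, y down, z forward; pixel columns grow to the right and rows downward; lengths in m; the calibration is good to about 2 mm. The wrist camera is an equidistant fisheye: a pixel r from the principal point sees the ray r / f radians off the axis. A picture is of the moment at which its call begins: read the wrist's pose just before it. get_calibration takes no time and is no camera call.
- robot.hand_in(): hands the job in, once; it reports no verdict.
The state is a dict: "time": time; "q": joint angles; "joint_velocities": joint speeds; "joint_efforts": joint torques, N m; "eef_pos": TCP position; "orientation": TCP orientation; "wrist_force": force on the tool from outside, world axes, zero at the start; "wrist_torque": the same for the moment, N m; "finger_gap": finger opening in m.
Only numpy, scipy, OpenCV 4.12 (cv2) and the standard library are available. Lean on these libraries where they do the work, as an engineer would, in place of code of your own. Each camera call takes 0.05 s, during which the arm holds its last target.

## Working session

There is one attempt and no reset: what is moved stays moved. The work goes in short steps, Python scripts to look and compute and a tool call to move; the robot and the scene stay as the last step left them, time stands still between calls to the robot, and variables do not carry over. Pictures are saved under pics/ and viewed, and the job is handed in when it is done.

Besides the shell and the picture viewer there is one more tool, called after "Call:" as name([rows], argument=value, ...), one row to a line, values as JSON. servo_tool: Moves the arm, as the interface text tells. Its arguments: {"type":"object","properties":{"targets":{"type":"array","items":{"type":"array","items":{"type":"number"}}},"newtons":{"type":"number"}},"required":["targets"]}

```bash
ls; mkdir -p pics; python3 - <<'E'
from rig import readout, camera, get_calibration, robot
import cv2, numpy as np
s=readout.observe(); print(s)
print(robot.grasp_offset)
for n in ["scene","top","wrist"]:
    c=get_calibration(n); print(n,c)
    p,d=camera(n); cv2.imwrite(f"pics/{n}0.png",p); np.save(f"pics/{n}0.npy",d)
E
```

```text
pics
{'time': 0.0, 'q': array([ 1.19637847e+00,  4.91550508e-01,  1.55945987e+00,  2.97623219e-05,
        1.09170747e+00, -1.05552691e-01]), 'joint_velocities': array([-0.00149734, -0.00084822,  0.00087708, -0.00238307, -0.00149731,
       -0.00057826]), 'joint_efforts': array([ 9.86515734e-04, -6.12662172e+01, -2.58172148e+01,  6.91771950e-02,
        4.83600434e-02, -9.50263347e-05]), 'eef_pos': array([0.16587391, 0.60232682, 0.21406379]), 'orientation': array([ 1.34034821e-01,  9.90976463e-01, -5.43338916e-04, -1.46547047e-04]), 'wrist_force': array([ 0.5636253 , -0.50960693,  0.24190687]), 'wrist_torque': array([-0.02777788, -0.00974903, -0.04934966]), 'finger_gap': 0.0949208851051447}
0.0188
scene {'mtx': array([[471.00025117,   0.        , 315.95721249],
       [  0.        , 471.00025117, 204.17051805],
       [  0.        ,   0.        ,   1.        ]]), 'T': array([[ 0.60692332,  0.58918171, -0.53339386,  1.36365122],
       [ 0.79465136, -0.43875326,  0.4195531 , -0.58554884],
       [ 0.01316472, -0.67849871, -0.73448362,  1.19343216],
       [ 0.        ,  0.        ,  0
[... 264 characters left out ...]
   [-0.99991718,  0.01034834,  0.00765139,  0.00659709],
       [-0.00933741, -0.17418718, -0.98466829,  1.59527103],
       [ 0.        ,  0.        ,  0.        ,  1.        ]])}
wrist {'mtx': array([[309.70691629,   0.        , 320.93569507],
       [  0.        , 309.70691629, 198.95778483],
       [  0.        ,   0.        ,   1.        ]]), 'mount': array([[ 1.26179514e-04, -9.60951497e-01, -2.76716830e-01,
         7.74571946e-02],
       [ 9.99999690e-01,  3.36452711e-04, -7.12407921e-04,
        -6.54240956e-04],
       [ 7.77691586e-04, -2.76716655e-01,  9.60951241e-01,
        -1.70544297e-01],
       [ 0.00000000e+00,  0.00000000e+00,  0.00000000e+00,
         1.00000000e+00]])}
```

View pics/top0.png

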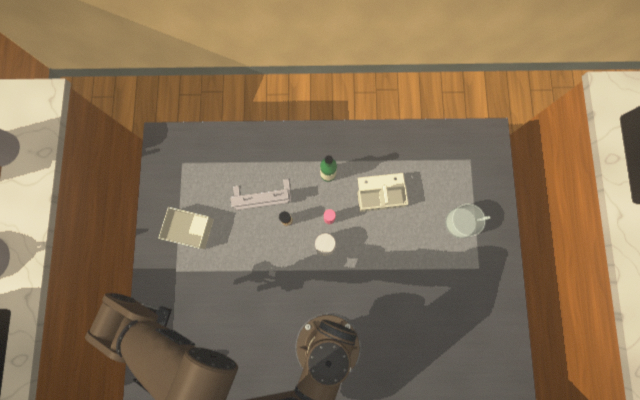

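View pics/scene0.png

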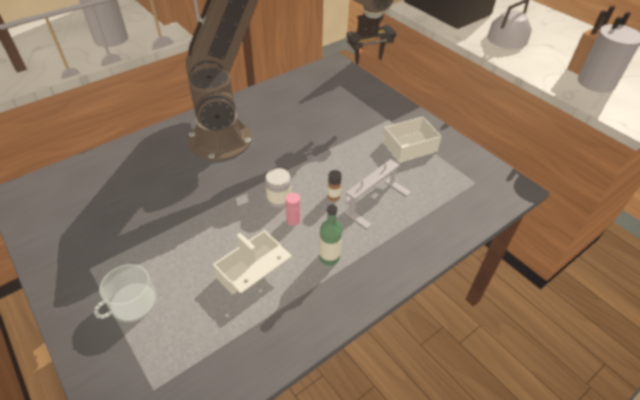

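View pics/wrist0.png

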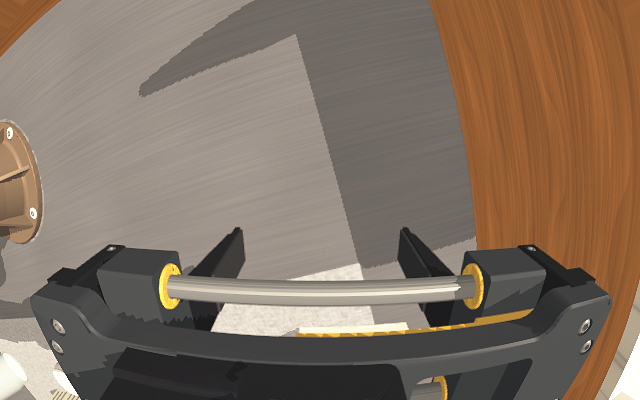

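The top view shows the stand at (262,195), the jar at (285,218), the pink decoy at (330,216), the tin at (325,243), the bottle at (328,168) and the caddy at (382,192). The jug and tub are further out. The scene view agrees. Next I'll measure from enlarged crops and depth.

```bash
cat > h.py <<'E'
from rig import readout, camera, get_calibration, robot
import cv2, numpy as np
from scipy.spatial.transform import Rotation as R
def cloud(n,d):
    c=get_calibration(n);K=c['mtx'];T=c['T']
    v,u=np.mgrid[0:400,0:640]
    P=np.stack([(u-K[0,2])/K[0,0]*d,(v-K[1,2])/K[1,1]*d,d],-1)
    return P@T[:3,:3].T+T[:3,3]
def proj(n,P):
    c=get_calibration(n);K=c['mtx'];T=c['T'];P=np.atleast_2d(P)
    q=(P-T[:3,3])@T[:3,:3]
    return np.stack([K[0,0]*q[:,0]/q[:,2]+K[0,2],K[1,1]*q[:,1]/q[:,2]+K[1,2]],-1)
def ray(n,uv,z):
    c=get_calibration(n);K=c['mtx'];T=c['T'];uv=np.atleast_2d(uv).astype(float)
    r=np.stack([(uv[:,0]-K[0,2])/K[0,0],(uv[:,1]-K[1,2])/K[1,1],np.ones(len(uv))],-1)@T[:3,:3].T
    return T[:3,3]+r*((z-T[2,3])/r[:,2])[:,None]
def toolpose():
    s=readout.observe();return np.array(s['eef_pos']),R.from_quat(s['orientation']),s
def wproj(P,pose=None):
    p,r=pose if pose else toolpose()[:2]
    c=get_calibration('wrist');K=c['mtx'];M=c['mount'];P=np.atleast_2d(P)
    q=r.inv().apply(P-p);q=(q-M[:3,3])@M[:3,:3]
    th=np.arctan2(np.hypot(q[:,0],q[:,1]),q[:,2]);ph=np.arctan2(q[:,1],q[:,0])
    return np.stack([K[0,2]+K[0,0]*th*np.cos(ph),K[1,2]+K[1,1]*th*np.sin(ph)],-1)
def wray(uv,z,pose):
    p,r=pose
    c=get_calibration('wrist');K=c['mtx'];M=c['mount'];uv=np.atleast_2d(uv).astype(float)
    a=(uv[:,0]-K[0,2])/K[0,0];b=(uv[:,1]-K[1,2])/K[1,1];th=np.hypot(a,b);s=np.sin(th)/th
    d=np.stack([a*s,b*s,np.cos(th)],-1)@M[:3,:3].T; d=r.apply(d)
    o=p+r.apply(M[:3,3])
    return o+d*((z-o[2])/d[:,2])[:,None]
E
python3 - <<'E'
from h import *
for n,box in [("top",(130,130,430,270)),("scene",(190,110,480,310))]:
    p=cv2.imread(f"pics/{n}0.png");x0,y0,x1,y1=box
    c=p[y0:y1,x0:x1];cv2.imwrite(f"pics/{n}0c.png",cv2.resize(c,None,fx=2.6,fy=2.6,interpolation=cv2.INTER_CUBIC))
d=np.load("pics/top0.npy");P=cloud("top",d)
for nm,(u0,v0,u1,v1) in dict(jar=(274,205,296,232),pink=(320,205,340,226),tin=(312,230,340,255),vin=(316,150,342,185),stand=(226,175,296,212),caddy=(352,170,412,214)).items():
    q=P[v0:v1,u0:u1].reshape(-1,3);h=q[q[:,2]>0.04]
    print(nm,len(h),h[:,2].max().round(3),h.mean(0).round(3),h.min(0).round(3),h.max(0).round(3))
print(P[260:265,230:235].mean((0,1)))
E
```

```text
jar 138 1.595 [0.494 0.159 0.144] [0.294 0.007 0.045] [0.523 0.185 1.595]
pink 131 1.595 [ 0.496 -0.009  0.158] [ 0.294 -0.03   0.04 ] [0.529 0.01  1.595]
tin 375 1.595 [0.396 0.007 0.118] [ 0.294 -0.033  0.043] [0.44  0.046 1.595]
vin 329 1.595 [ 0.68  -0.007  0.172] [ 0.294 -0.04   0.04 ] [0.725 0.024 1.595]
stand 802 1.595 [0.575 0.264 0.093] [0.294 0.007 0.043] [0.616 0.383 1.595]
caddy 923 1.595 [ 0.617 -0.221  0.098] [ 0.294 -0.326  0.04 ] [0.682 0.007 1.595]
[ 3.33617141e-01  3.90004581e-01 -1.09318580e-04]
```

View pics/top0c.png

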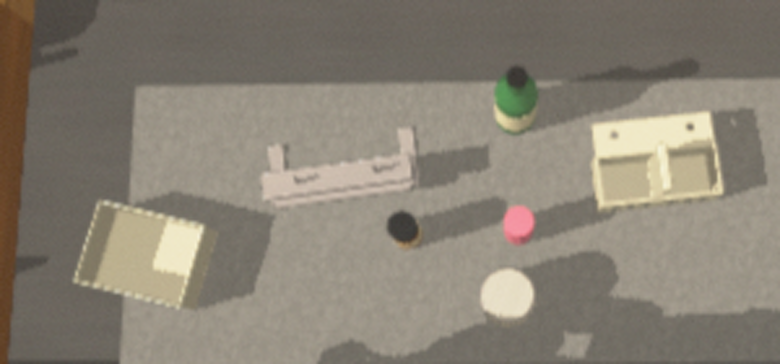

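View pics/scene0c.png

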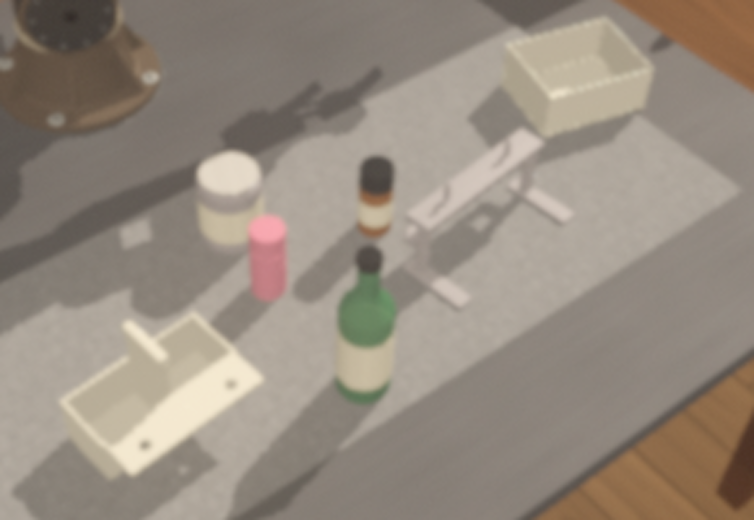

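```bash
python3 - <<'E'
from h import *
for n in("top","scene"):
    d=np.load(f"pics/{n}0.npy");P=cloud(n,d);p=cv2.imread(f"pics/{n}0.png")
    ok=d>0
    # stand bar
    m=ok&(abs(P[...,2]-.096)<.008)&(P[...,0]>.5)&(P[...,0]<.66)&(P[...,1]>.1)&(P[...,1]<.42)&~((np.hypot(P[...,0]-.5,P[...,1]-.163)<.05))
    q=P[m]
    r=cv2.minAreaRect((q[:,:2]*1000).astype(np.float32));print(n,'bar',m.sum(),r,q[:,2].mean())
    m=ok&(P[...,2]>.125)&(P[...,2]<.15)&(P[...,1]<-.1)&(P[...,1]>-.4)&(P[...,0]>.5)&(P[...,0]<.75)
    q=P[m];print('handle',m.sum(),q.mean(0) if m.any() else 0, cv2.minAreaRect((q[:,:2]*1000).astype(np.float32)) if m.sum()>5 else 0)
    m=ok&(abs(P[...,2]-.068)<.008)&(P[...,1]<-.1)&(P[...,1]>-.4)&(P[...,0]>.5)&(P[...,0]<.75)
    q=P[m];r=cv2.minAreaRect((q[:,:2]*1000).astype(np.float32));print('rim',m.sum(),r,cv2.boxPoints(r).round(0).tolist(),q[:,2].mean())
    m=ok&(P[...,2]>.095)&(P[...,2]<.12)&(np.hypot(P[...,0]-.5,P[...,1]-.163)<.05)
    q=P[m];print('jar',m.sum(),cv2.minEnclosingCircle((q[:,:2]*1000).astype(np.float32)),np.percentile(q[:,2],90))
    m=ok&(P[...,2]>.13)&(abs(P[...,1])<.1)&(P[...,0]>.5)&(P[...,0]<.75)
    q=P[m];print('vin',q.mean(0))
    # holes
    x0,y0,x1,y1=(352,165,412,215) if n=="top" else (205,225,300,300)
    c=cv2.resize(p[y0:y1,x0:x1],None,fx=8,fy=8,interpolation=cv2.INTER_CUBIC);cv2.imwrite(f"pics/{n}0cad.png",c)
    x0,y0,x1,y1=(225,170,300,230) if n=="top" else (320,140,420,240)
    c=cv2.resize(p[y0:y1,x0:x1],None,fx=6,fy=6,interpolation=cv2.INTER_CUBIC);cv2.imwrite(f"pics/{n}0st.png",c)
E
```

```text
top bar 549 ((583.1754760742188, 267.5831604003906), (40.6505126953125, 228.50204467773438), 7.6501359939575195) 0.09485582670018453
handle 67 [ 0.5842564  -0.22776358  0.13392998] ((583.51611328125, -228.50784301757812), (66.91310119628906, 13.453994750976562), 6.965137481689453)
rim 688 ((610.9247436523438, -226.11318969726562), (131.3400115966797, 191.18600463867188), 5.776697158813477) [[536.0, -138.0], [555.0, -328.0], [686.0, -315.0], [667.0, -124.0]] 0.06803417817349357
jar 109 ((503.7145080566406, 166.14434814453125), 22.881893157958984) 0.11230186138643616
vin [ 0.69091105 -0.0080174   0.17397831]
scene bar 614 ((587.3579711914062, 264.8558044433594), (47.147029876708984, 232.91835021972656), 7.1829023361206055) 0.09669127752345395
handle 121 [ 0.59116936 -0.23261397  0.13526803] ((590.817138671875, -231.3939971923828), (67.70895385742188, 14.909069061279297), 6.692354202270508)
rim 1342 ((611.6851196289062, -228.27227783203125), (136.31011962890625, 193.7711944580078), 5.104455947875977) [[535.0, -138.0], [552.0, -331.0], [688.0, -319.0], [671.0, -126.0]] 0.07020891837834513
jar 142 ((505.0635681152344, 162.25521850585938), 25.74650764465332) 0.1148057954467647
vin [ 0.71162637 -0.01925971  0.17404435]
```

View pics/top0cad.png

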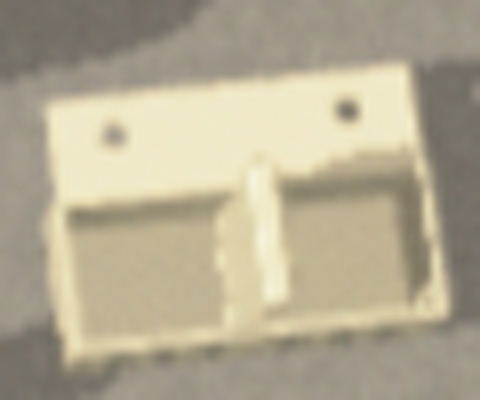

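View pics/scene0cad.png

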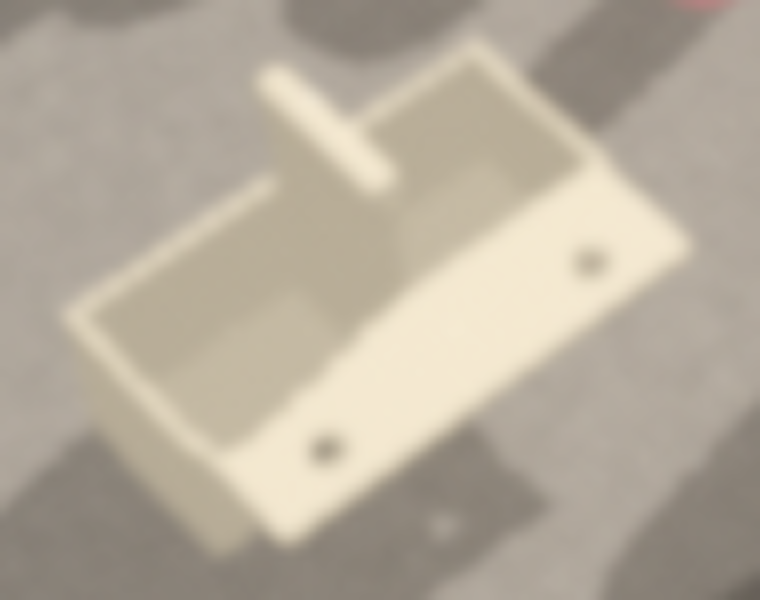

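View pics/top0st.png

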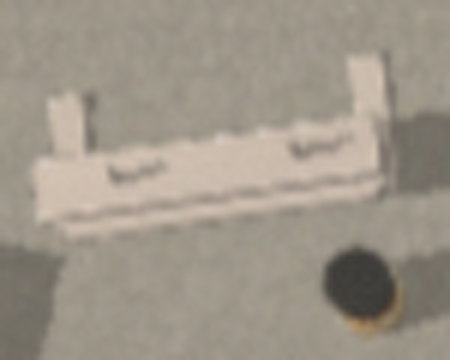

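View pics/scene0st.png

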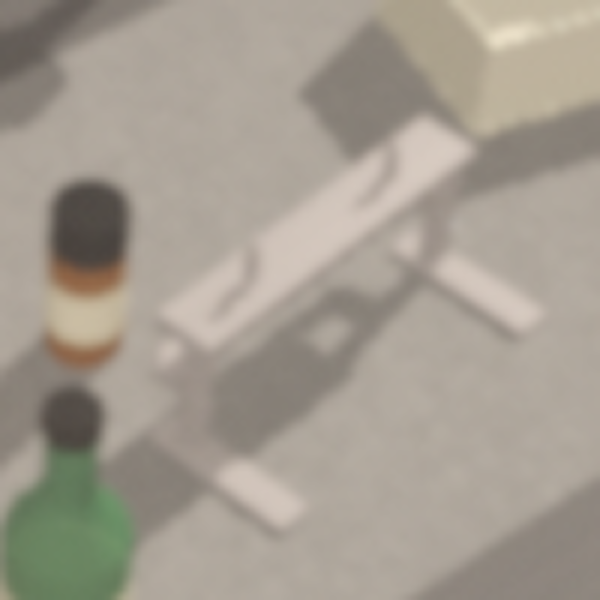

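```bash
cat >> h.py <<'E'
def to(x,y,z,yaw_toolx_deg):
    p,r,s=toolpose(); d=r.inv().apply(np.array([x,y,z])-p)*1000
    tx=r.apply([1,0,0]); a=np.degrees(np.arctan2(tx[1],tx[0]))
    t=(a-yaw_toolx_deg+180)%360-180
    print('t',round(s['time'],2),'pos',p.round(4),'toolx yaw',round(a,2),'shift mm',d.round(1),'turn',round(t,2),'gap',round(s['finger_gap'],4),'F',np.round(s['wrist_force'],1),'q',np.round(s['q'],2))
def snap(n,tag,box=None,f=1):
    pose=toolpose()[:2];p,d=camera(n)
    cv2.imwrite(f"pics/{tag}_full.png",p);np.savez(f"pics/{tag}.npz",p=p,d=d,pos=pose[0],q=pose[1].as_quat())
    c=p if box is None else p[box[1]:box[3],box[0]:box[2]]
    if f!=1:c=cv2.resize(c,None,fx=f,fy=f,interpolation=cv2.INTER_CUBIC)
    cv2.imwrite(f"pics/{tag}.png",c);return p,d,pose
def load(tag):
    z=np.load(f"pics/{tag}.npz");return z['p'],z['d'],(z['pos'],R.from_quat(z['q']))
E
python3 -c "
from h import *
to(.504,.164,.24,97.5)"
```

```text
t 0.15 pos [0.1659 0.6024 0.2142] toolx yaw 164.6 shift mm [-442.4 -332.9  -25.6] turn 67.1 gap 0.095 F [-0.1 -0.3 -0.4] q [ 1.2   0.49  1.56  0.    1.09 -0.11]
```

Call:
servo_tool([
  [-442, -333, -26, 67, 1],
  [-442, -333, -26, 67, 1],
  [-442, -333, -26, 67, 1],
  [-442, -333, -26, 67, 1],
  [-442, -333, -26, 67, 1],
  [-442, -333, -26, 67, 1],
  [-442, -333, -26, 67, 1],
  [-442, -333, -26, 67, 1],
  [-442, -333, -26, 67, 1],
  [-442, -333, -26, 67, 1],
])

```text
time: 0.98
eef_pos: [0.4207, 0.271, 0.2344]
orientation: [0.661, 0.75, 0.0, -0.0]
wrist_force: [-0.0, 0.6, -0.6]
finger_gap: 0.0957
```

```bash
python3 -c "
from h import *
to(.504,.164,.24,97.5)"
```

```text
t 0.98 pos [0.4207 0.271  0.2344] toolx yaw 97.19 shift mm [-116.6   69.2   -5.6] turn -0.31 gap 0.0957 F [-0.   0.6 -0.6] q [0.44 0.29 1.83 0.   1.02 0.31]
```

Call:
servo_tool([
  [0, 0, 0, 0, 1],
  [0, 0, 0, 0, 1],
])

```text
time: 1.15
eef_pos: [0.421, 0.2712, 0.2341]
orientation: [0.66, 0.751, -0.0, -0.0]
wrist_force: [-0.1, 1.3, 0.7]
finger_gap: 0.0951
```

```bash
python3 -c "
from h import *
to(.504,.164,.24,97.5)"
```

```text
t 1.15 pos [0.421  0.2712 0.2341] toolx yaw 97.38 shift mm [-117.    68.5   -5.9] turn -0.12 gap 0.0951 F [-0.1  1.3  0.7] q [0.44 0.29 1.83 0.   1.02 0.31]
```

Call:
servo_tool([
  [-117, 68, -6, 0, 1],
  [-117, 68, -6, 0, 1],
  [-117, 68, -6, 0, 1],
  [-117, 68, -6, 0, 1],
  [-117, 68, -6, 0, 1],
])

```text
time: 1.57
eef_pos: [0.5037, 0.165, 0.2399]
orientation: [0.659, 0.752, -0.0, -0.0]
wrist_force: [-0.3, -0.1, 0.2]
finger_gap: 0.095
```

```bash
python3 -c "
from h import *
snap('wrist','w1')
to(.504,.164,.24,97.5)
print(wproj([[.583,.267,.096],[.575,.326,.124],[.591,.2075,.124],[.504,.164,.11]]))"
```

```text
t 1.62 pos [0.5026 0.1662 0.2398] toolx yaw 97.57 shift mm [-2.3  1.1 -0.2] turn 0.07 gap 0.095 F [-0.6  0.1 -0.4] q [0.19 0.33 1.76 0.   1.06 0.06]
[[411.33133559 102.76725313]
 [419.5270316   41.2067063 ]
 [417.04411716 164.46941302]
 [321.82841577 192.12882602]]
```

View pics/w1.png

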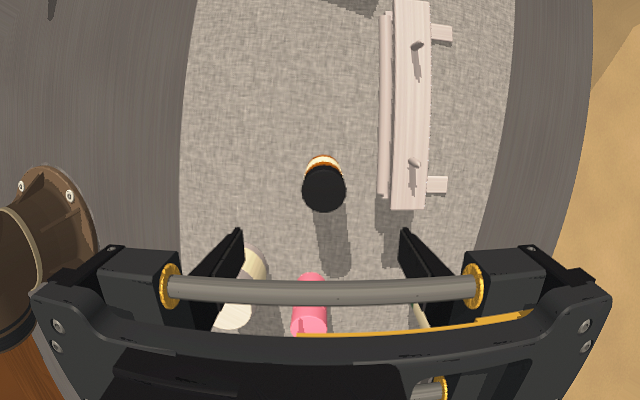

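The wrist view shows the jar cap at (323,188) and the pin tips at about (418,44) and (414,162). All are close to the predictions.

```bash
python3 - <<'E'
from h import *
p,d,pose=load('w1')
hsv=cv2.cvtColor(p,cv2.COLOR_BGR2HSV)
m=((hsv[...,2]<60)).astype(np.uint8);m[:, :290]=0;m[:,360:]=0;m[:150]=0;m[225:]=0
cs,_=cv2.findContours(m,0,1);c=max(cs,key=cv2.contourArea);e=cv2.fitEllipse(c);print(e)
print(wray([e[0]],.11,pose))
c=cv2.resize(p[0:220,360:460],None,fx=3.6,fy=3.6,interpolation=cv2.INTER_CUBIC)
c2=[cv2.resize(p[a:a+60,385:445],None,fx=6,fy=6,interpolation=cv2.INTER_CUBIC) for a in (25,145)]
cv2.imwrite('pics/w1p.png',np.hstack(c2))
E
```

```text
((323.363037109375, 188.56271362304688), (42.69065475463867, 46.319374084472656), 178.55502319335938)
[[0.50617114 0.16670094 0.11      ]]
```

View pics/w1p.png

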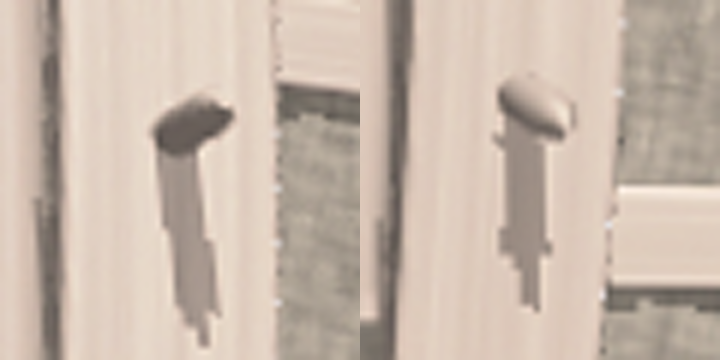

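```bash
python3 - <<'E'
from h import *
p,d,pose=load('w1')
t=wray([[424,44.2],[419.7,166.3]],.124,pose);f=wray([[413.5,47.8],[411.5,160.5]],.096,pose)
for a in(t,f):
    v=a[0]-a[1];print(a.round(4).tolist(),np.linalg.norm(v),np.degrees(np.arctan2(-v[0],v[1])),a.mean(0))
E
```

```text
[[0.581, 0.3229, 0.124], [0.5953, 0.2049, 0.124]] 0.11883256136115279 6.8831011109053195 [0.58814709 0.26391937 0.124     ]
[[0.5787, 0.3242, 0.096], [0.5948, 0.206, 0.096]] 0.11926096667513242 7.773531377397283 [0.58674802 0.26511329 0.096     ]
```

```bash
python3 -c "
from h import *
to(.506,.1665,.072,97.3)"
```

```text
t 1.62 pos [0.5026 0.1662 0.2398] toolx yaw 97.57 shift mm [-1.000e-01  3.500e+00  1.678e+02] turn 0.27 gap 0.095 F [-0.6  0.1 -0.4] q [0.19 0.33 1.76 0.   1.06 0.06]
```

Call:
servo_tool([
  [0, 3, 0, 0, 0.6],
  [0, 3, 0, 0, 0.6],
])

```text
time: 1.78
eef_pos: [0.5052, 0.1678, 0.2401]
orientation: [0.658, 0.753, 0.0, -0.0]
wrist_force: [-0.8, 0.6, -0.6]
finger_gap: 0.0868
```

```bash
python3 -c "
from h import *
to(.506,.1665,.072,97.3)"
```

```text
t 1.78 pos [0.5052 0.1678 0.2401] toolx yaw 97.72 shift mm [ -1.4   0.6 168.1] turn 0.42 gap 0.0868 F [-0.8  0.6 -0.6] q [0.2  0.33 1.75 0.   1.06 0.06]
```

Call:
servo_tool([
  [-1, 0, 40, 0, 0.6],
  [-1, 0, 80, 0, 0.6],
  [-1, 0, 115, 0, 0.6],
  [-1, 0, 140, 0, 0.6],
  [-1, 0, 158, 0, 0.6],
  [-1, 0, 168, 0, 0.6],
  [-1, 0, 168, 0, 0.6],
])

```text
time: 2.37
eef_pos: [0.5047, 0.1661, 0.0706]
orientation: [0.658, 0.753, -0.001, -0.001]
wrist_force: [0.2, -0.3, 1.0]
finger_gap: 0.076
```

```bash
python3 -c "
from h import *
to(.506,.1665,.072,97.3);snap('wrist','w2')"
```

```text
t 2.37 pos [0.5047 0.1661 0.0706] toolx yaw 97.69 shift mm [ 0.2  1.3 -1.4] turn 0.39 gap 0.076 F [ 0.2 -0.3  1. ] q [0.19 0.56 1.93 0.   0.66 0.06]
```

View pics/w2.png

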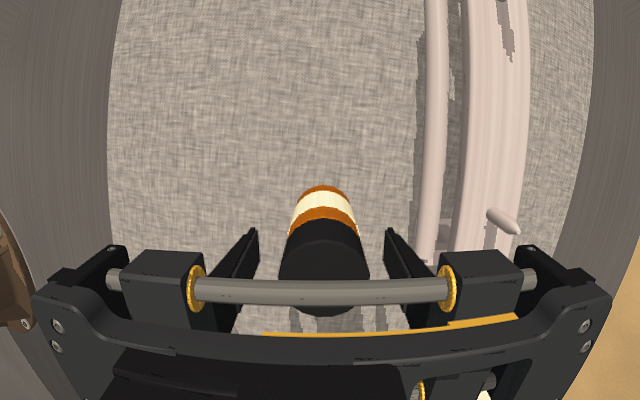

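The jar, around (323,260), is centred between the fingers at (250,250) and (393,250). I'll close on it.

Call:
servo_tool([
  [0, 0, 0, 0, -0.1],
  [0, 0, 0, 0, -0.2],
  [0, 0, 0, 0, -0.3],
  [0, 0, 0, 0, -0.3],
  [0, 0, 0, 0, -0.3],
  [0, 0, 0, 0, -0.3],
], newtons=25)

```text
time: 2.92
eef_pos: [0.5062, 0.1653, 0.0727]
orientation: [0.659, 0.752, 0.0, 0.0]
wrist_force: [-0.6, 1.3, 5.2]
finger_gap: 0.0458
```

Call:
servo_tool([
  [0, 0, -8, 0, -0.3],
  [-5, -2, -18, 0, -0.3],
  [-30, -10, -20, 0, -0.3],
  [-60, -20, -20, 0, -0.3],
  [-82, -26, -20, 0, -0.3],
  [-88, -28, -20, 0, -0.3],
  [-88, -28, -20, 0, -0.3],
])

```text
time: 3.5
eef_pos: [0.4897, 0.0729, 0.0929]
orientation: [0.66, 0.752, 0.0, 0.0]
wrist_force: [1.0, 1.0, -2.9]
finger_gap: 0.0457
```

Call:
servo_tool([
  [0, 0, 8, 0, -0.3],
  [0, 0, 14, 0, -0.3],
  [0, 0, 18, 0, -0.3],
  [0, 0, 20, 0, -0.3],
  [0, 0, 20, 0, -0.3],
])

```text
time: 3.92
eef_pos: [0.4897, 0.0751, 0.0722]
orientation: [0.658, 0.753, -0.0, -0.0]
wrist_force: [-2.6, 0.4, 6.2]
finger_gap: 0.0455
```

```bash
python3 -c "
from h import *
to(.49,.075,.0718,97.3);snap('wrist','w3')"
```

```text
t 3.92 pos [0.4897 0.0751 0.0722] toolx yaw 97.67 shift mm [-0.2  0.3  0.4] turn 0.37 gap 0.0455 F [-2.6  0.4  6.2] q [ 0.02  0.52  2.01  0.    0.61 -0.12]
```

View pics/w3.png

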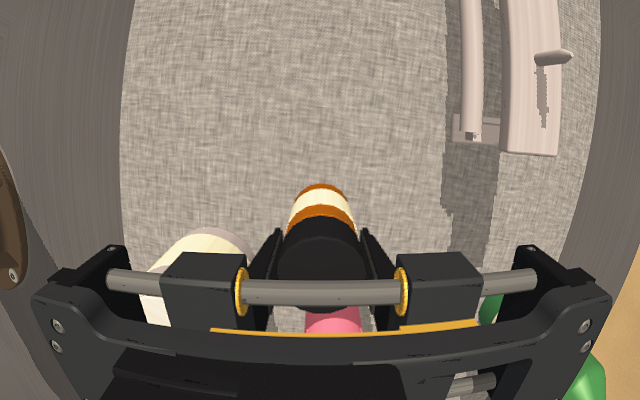

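The jar is standing at (0.490, 0.075), upright and clear of the stand. I'll release it and rise.

Call:
servo_tool([
  [0, 0, 0, 0, 0.2],
  [0, 0, 0, 0, 0.6],
  [0, 0, 0, 0, 0.6],
  [0, 0, -35, 0, 0.6],
  [0, 0, -75, 0, 0.6],
  [0, 0, -115, 0, 0.6],
  [0, 0, -155, 0, 0.6],
  [0, 0, -195, 0, 0.6],
  [0, 0, -230, 0, 0.6],
  [0, 0, -230, 0, 0.6],
])

```text
time: 4.8
eef_pos: [0.4917, 0.0746, 0.3085]
orientation: [0.659, 0.753, 0.003, 0.004]
wrist_force: [0.8, -0.1, -0.2]
finger_gap: 0.0758
```

```bash
python3 -c "
from h import *
p,d,pose=snap('wrist','w4')
to(.59,-.229,.30,6)
hsv=cv2.cvtColor(p,cv2.COLOR_BGR2HSV)
"
```

```text
t 4.85 pos [0.4908 0.0746 0.3051] toolx yaw 97.62 shift mm [-314.    58.1    5.7] turn 91.62 gap 0.0762 F [ 0.4  0.6 -1. ] q [ 0.02  0.21  1.74  0.    1.18 -0.12]
```

View pics/w4.png

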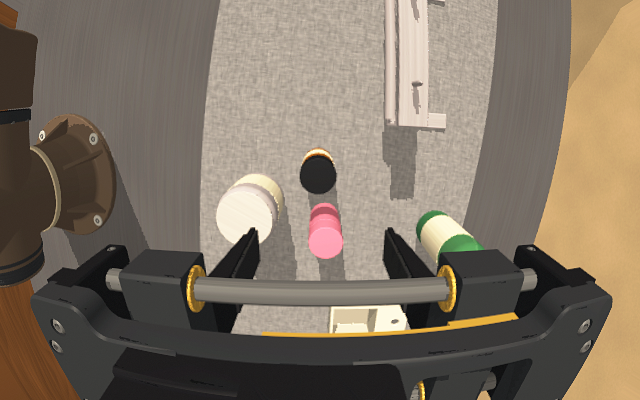

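Call:
servo_tool([
  [-314, 58, 0, 92, 0.6],
  [-314, 58, 0, 92, 0.6],
  [-314, 58, 0, 92, 0.6],
  [-314, 58, 0, 92, 0.6],
  [-314, 58, 0, 92, 0.6],
  [-314, 58, 0, 92, 0.6],
  [-314, 58, 0, 92, 0.6],
  [-314, 58, 0, 92, 0.6],
  [-314, 58, 0, 92, 0.6],
  [-314, 58, 0, 92, 0.6],
])

```text
time: 5.68
eef_pos: [0.5887, -0.2309, 0.2992]
orientation: [0.975, 0.221, -0.001, -0.001]
wrist_force: [-0.1, -0.2, 0.1]
finger_gap: 0.0761
```

```bash
python3 -c "
from h import *
to(.59,-.229,.26,6)
"
```

```text
t 5.68 pos [ 0.5887 -0.2309  0.2992] toolx yaw 25.49 shift mm [ 2.1 -1.  39.2] turn 19.49 gap 0.0761 F [-0.1 -0.2  0.1] q [-0.48  0.44  1.42  0.    1.29  0.65]
```

Call:
servo_tool([
  [2, -1, 20, 20, 0.6],
  [2, -1, 39, 20, 0.6],
  [2, -1, 39, 20, 0.6],
  [2, -1, 39, 20, 0.6],
  [2, -1, 39, 20, 0.6],
])

```text
time: 6.1
eef_pos: [0.5901, -0.2273, 0.2619]
orientation: [0.999, 0.054, -0.001, -0.0]
wrist_force: [-0.3, -0.6, 0.9]
finger_gap: 0.076
```

```bash
python3 -c "
from h import *
p,d,pose=snap('wrist','w5')
to(.59,-.229,.16,6)
"
```

```text
t 6.15 pos [ 0.5902 -0.2274  0.2626] toolx yaw 6.19 shift mm [ -0.4   1.6 102.6] turn 0.19 gap 0.0758 F [1.6 0.1 0.3] q [-0.47  0.46  1.48  0.    1.2   0.99]
```

View pics/w5.png

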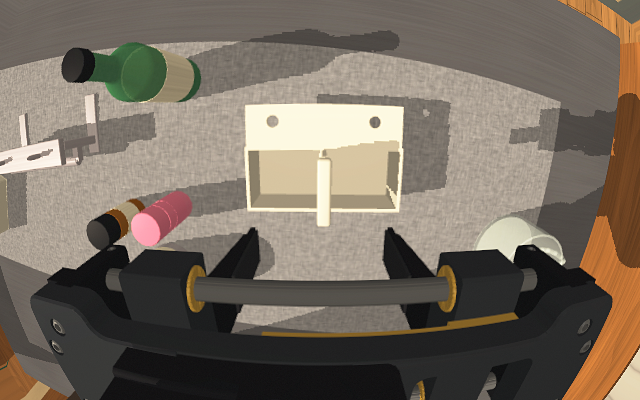

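```bash
python3 - <<'E'
from h import *
p,d,pose=load('w5')
g=cv2.cvtColor(p,cv2.COLOR_BGR2GRAY)
out=[]
for u,v in((272,122),(375,122)):
    w=g[v-9:v+10,u-9:u+10].astype(float);m=(w<185);ys,xs=np.nonzero(m);print(m.sum());out.append((u-9+xs.mean(),v-9+ys.mean()))
print(out)
h=wray(out,.07,pose);print(h);v=h[0]-h[1];yaw=np.arctan2(-v[0],v[1]);print(np.linalg.norm(v),np.degrees(yaw))
c=h.mean(0)[:2];o=c-.07*np.array([np.cos(yaw),np.sin(yaw)]);print('origin',o)
cv2.imwrite('pics/w5c.png',cv2.resize(p[95:240,235:415],None,fx=4,fy=4,interpolation=cv2.INTER_CUBIC))
E
```

```text
99
98
[(np.float64(271.9191919191919), np.float64(120.82828282828282)), (np.float64(374.6020408163265), np.float64(121.96938775510205))]
[[ 0.65223825 -0.16393705  0.07      ]
 [ 0.66396638 -0.28338533  0.07      ]]
0.12002266705947116 5.607658368129752
origin [ 0.58843731 -0.2305013 ]
```

View pics/w5c.png

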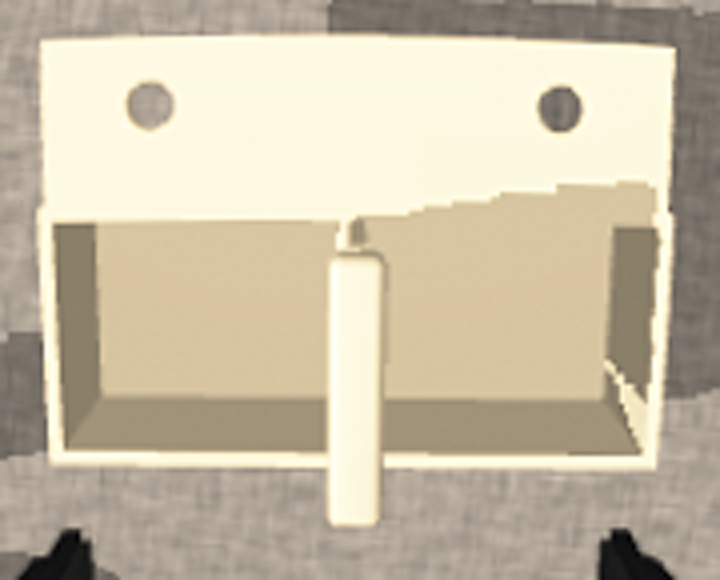

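```bash
python3 -c "
from h import *
to(.598,-.2295,.107,5.6)
"
```

```text
t 6.15 pos [ 0.5902 -0.2274  0.2626] toolx yaw 6.19 shift mm [  7.6   3.  155.6] turn 0.59 gap 0.0758 F [1.6 0.1 0.3] q [-0.47  0.46  1.48  0.    1.2   0.99]
```

Call:
servo_tool([
  [8, 3, 40, 0.5, 0.3],
  [8, 3, 80, 0.5, 0.3],
  [8, 3, 115, 0.5, 0.3],
  [8, 3, 140, 0.5, 0.3],
  [8, 3, 152, 0.5, 0.3],
  [8, 3, 155, 0.5, 0.3],
  [8, 3, 155, 0.5, 0.3],
])

```text
time: 6.73
eef_pos: [0.5988, -0.2298, 0.1084]
orientation: [0.999, 0.048, 0.0, 0.0]
wrist_force: [-0.1, -0.2, 0.4]
finger_gap: 0.0622
```

```bash
python3 -c "
from h import *
to(.598,-.2295,.107,5.6);snap('wrist','w6')
"
```

```text
t 6.73 pos [ 0.5988 -0.2298  0.1084] toolx yaw 5.55 shift mm [-0.7 -0.3  1.4] turn -0.05 gap 0.0622 F [-0.1 -0.2  0.4] q [-0.47  0.63  1.62  0.    0.89  1.  ]
```

View pics/w6.png

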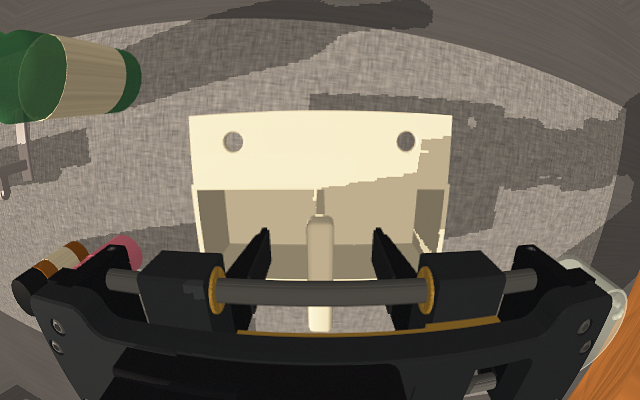

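The handle at (320,250) is centred between the fingers, so I'll grip it at 60 N.

Call:
servo_tool([
  [0, 0, 1, 0, 0],
  [0, 0, 1, 0, -0.3],
  [0, 0, 1, 0, -0.6],
  [0, 0, 1, 0, -0.9],
  [0, 0, 1, 0, -0.9],
  [0, 0, 1, 0, -0.9],
  [0, 0, 1, 0, -0.9],
  [0, 0, 1, 0, -0.9],
], newtons=60)

```text
time: 7.45
eef_pos: [0.5985, -0.2296, 0.1072]
orientation: [0.999, 0.048, 0.0, -0.0]
wrist_force: [-0.3, 0.9, -1.8]
finger_gap: 0.0137
```

Call:
servo_tool([
  [0, 0, -5, 0, -0.9],
  [0, 0, -15, 0, -0.9],
  [0, 0, -35, 0, -0.9],
  [0, 0, -60, 0, -0.9],
  [0, 0, -90, 0, -0.9],
  [0, 0, -120, 0, -0.9],
  [0, 0, -145, 0, -0.9],
  [0, 0, -155, 0, -0.9],
  [0, 0, -155, 0, -0.9],
])

```text
time: 8.2
eef_pos: [0.599, -0.2299, 0.265]
orientation: [0.999, 0.048, 0.002, 0.001]
wrist_force: [0.3, -0.2, -3.4]
finger_gap: 0.0135
```

```bash
python3 - <<'E'
from h import *
to(.47,-.15,.27,7.5)
p,d,pose=snap('wrist','w7')
E
```

```text
t 8.2 pos [ 0.599  -0.2299  0.265 ] toolx yaw 5.48 shift mm [-120.8  -91.8   -5.7] turn -2.02 gap 0.0135 F [ 0.3 -0.2 -3.4] q [-0.47  0.47  1.45  0.    1.21  1.01]
```

View pics/w7.png

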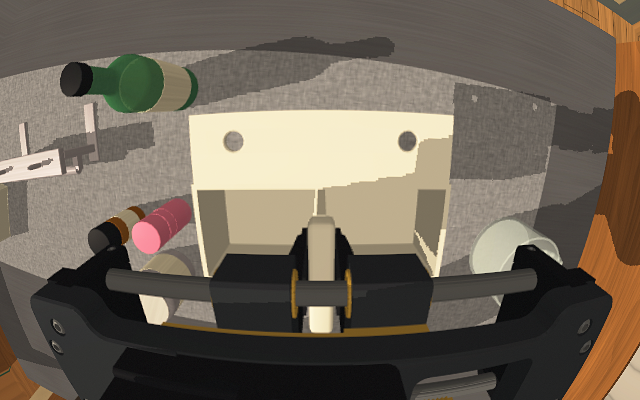

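Call:
servo_tool([
  [-20, 0, 0, 0, -0.9],
  [-50, -5, 0, 0, -0.9],
  [-85, -15, 0, 0, -0.9],
  [-110, -40, 0, -1, -0.9],
  [-120, -75, 0, -2, -0.9],
  [-120, -115, 0, -2, -0.9],
  [-120, -155, 0, -2, -0.9],
  [-120, -195, 0, -2, -0.9],
  [-120, -235, 0, -2, -0.9],
  [-120, -275, 0, -2, -0.9],
])

```text
time: 9.08
eef_pos: [0.4513, 0.0344, 0.2606]
orientation: [0.998, 0.065, -0.001, -0.0]
wrist_force: [1.6, 0.3, -2.9]
finger_gap: 0.0136
```

```bash
python3 - <<'E'
from h import *
to(.458,.2475,.265,7.3)
E
```

```text
t 9.08 pos [0.4513 0.0344 0.2606] toolx yaw 7.45 shift mm [  34.2 -210.4   -4.4] turn 0.15 gap 0.0136 F [ 1.6  0.3 -2.9] q [-0.07  0.19  1.89  0.    1.06  1.37]
```

Call:
servo_tool([
  [5, -38, -4, 0, -0.9],
  [10, -76, -4, 0, -0.9],
  [18, -114, -4, 0, -0.9],
  [25, -150, -4, 0, -0.9],
  [30, -180, -4, 0, -0.9],
  [34, -200, -4, 0, -0.9],
  [34, -210, -4, 0, -0.9],
  [34, -210, -4, 0, -0.9],
])

```text
time: 9.75
eef_pos: [0.4582, 0.2465, 0.2644]
orientation: [0.998, 0.066, -0.001, 0.0]
wrist_force: [0.4, -0.1, -2.3]
finger_gap: 0.0133
```

```bash
python3 - <<'E'
from h import *
to(.458,.2475,.265,7.3)
p,d,pose=snap('wrist','w8')
E
```

```text
t 9.75 pos [0.4582 0.2465 0.2644] toolx yaw 7.6 shift mm [-0.1 -1.  -0.6] turn 0.3 gap 0.0133 F [ 0.4 -0.1 -2.3] q [0.37 0.29 1.74 0.   1.11 1.8 ]
```

View pics/w8.png

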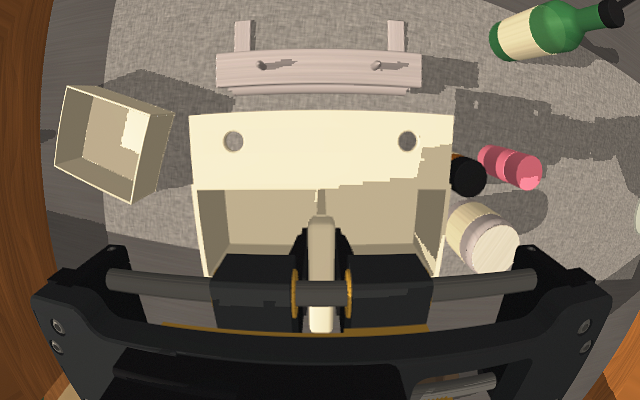

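Call:
servo_tool([
  [0, 0, 20, 0, -0.9],
  [0, 0, 45, 0, -0.9],
  [0, 0, 65, 0, -0.9],
  [0, 0, 75, 0, -0.9],
  [0, 0, 75, 0, -0.9],
])

```text
time: 10.22
eef_pos: [0.4583, 0.2438, 0.1892]
orientation: [0.998, 0.065, -0.002, 0.001]
wrist_force: [-0.1, 0.3, -3.2]
finger_gap: 0.0133
```

```bash
python3 - <<'E'
from h import *
to(.458,.2475,.19,7.3)
p,d,pose=snap('wrist','w9')
cv2.imwrite('pics/w9c.png',cv2.resize(p[10:170,180:460],None,fx=2.8,fy=2.8,interpolation=cv2.INTER_CUBIC))
E
```

```text
t 10.22 pos [0.4583 0.2438 0.1892] toolx yaw 7.41 shift mm [ 0.2 -3.7 -0.8] turn 0.11 gap 0.0133 F [-0.1  0.3 -3.2] q [ 0.36  0.37  1.84 -0.    0.93  1.8 ]
```

View pics/w9c.png

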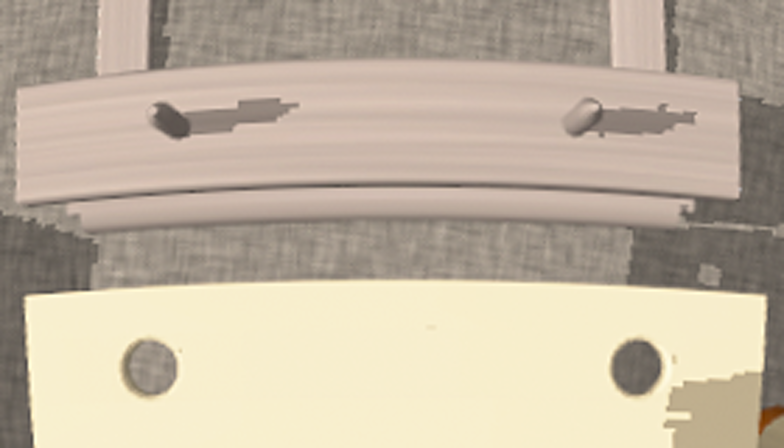

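```bash
python3 - <<'E'
from h import *
p,d,pose=load('w9')
def inst(P): # world -> tool
    return pose[1].inv().apply(P-pose[0])*1000
g=cv2.cvtColor(p,cv2.COLOR_BGR2GRAY);out=[]
for u,v in((233,141),(407,141)):
    w=g[v-14:v+15,u-14:u+15];m=(w<200).astype(np.uint8)
    n,l,st,ce=cv2.connectedComponentsWithStats(m);k=l[14,14];out.append((u-14+ce[k][0],v-14+ce[k][1]));print(st[k])
print(out)
zt=pose[0][2]-.107+.070
h=inst(wray(out,zt,pose));print('holes',h.round(1).tolist())
t=inst(wray([[234.3,48.6],[392.1,47.5]],.123,pose));print('tips',t.round(1).tolist())
f=inst(wray([[243.3,56],[385.3,55.5]],.096,pose));print('feet',f.round(1).tolist())
for a in(h,t,f):
    v=a[1]-a[0];print(np.linalg.norm(v[:2]),'rot(tool) deg',np.degrees(np.arctan2(-v[0],v[1])),'mid',a.mean(0))
E
```

```text
[  4   4  20  21 342]
[  5   4  19  21 315]
[(np.float64(232.640350877193), np.float64(141.0)), (np.float64(406.77460317460316), np.float64(140.8126984126984))]
holes [[60.2, -59.6, 36.7], [60.3, 59.9, 36.8]]
tips [[130.6, -65.5, 65.6], [130.6, 55.3, 65.7]]
feet [[129.2, -65.0, 92.6], [128.9, 55.5, 92.7]]
119.44738192444369 rot(tool) deg -0.032048715354240497 mid [60.27317882  0.17253957 36.75582753]
120.73458421267951 rot(tool) deg 0.034329217838233284 mid [130.60589106  -5.10608428  65.64711359]
120.44038262660574 rot(tool) deg 0.15484767287197063 mid [129.03573752  -4.75030221  92.65412567]
```

Call:
servo_tool([
  [20, -3, 0, 0, -0.9],
  [42, -5, 0, 0, -0.9],
  [60, -5, 0, 0, -0.9],
  [69, -5, 0, 0, -0.9],
  [69.5, -5, 0, 0, -0.9],
  [69.5, -5, 0, 0, -0.9],
])

```text
time: 10.77
eef_pos: [0.5271, 0.2589, 0.1915]
orientation: [0.998, 0.065, -0.0, -0.0]
wrist_force: [-0.8, -0.0, -3.8]
finger_gap: 0.0137
```

```bash
python3 - <<'E'
from h import *
to(.5275,.2567,.138,7.4)
p,d,pose=snap('wrist','w10')
cv2.imwrite('pics/w10c.png',np.hstack([cv2.resize(p[115:165,u-25:u+25],None,fx=8,fy=8,interpolation=cv2.INTER_CUBIC) for u in(233,407)]))
E
```

```text
t 10.77 pos [0.5271 0.2589 0.1915] toolx yaw 7.45 shift mm [ 0.1  2.3 53.5] turn 0.05 gap 0.0137 F [-0.8 -0.  -3.8] q [0.34 0.46 1.68 0.   1.   1.78]
```

View pics/w10c.png

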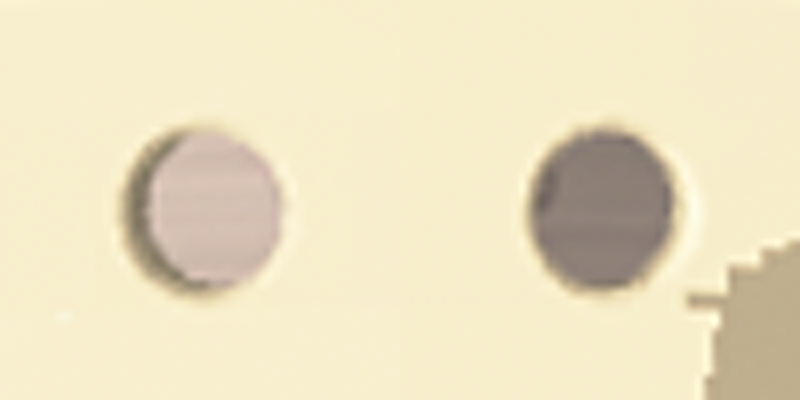

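View pics/w10_full.png

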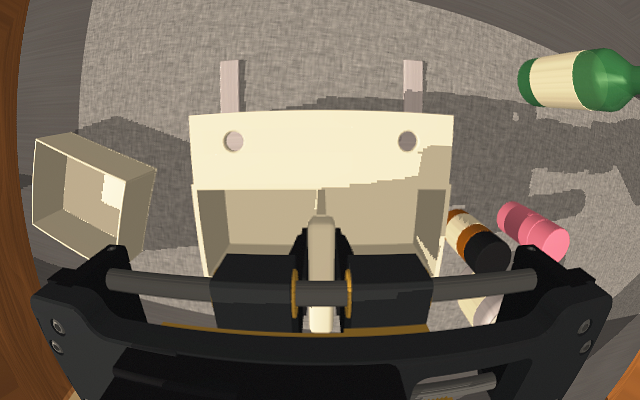

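Call:
servo_tool([
  [0, 0, 8, 0, -0.9],
  [0, 0, 15, 0, -0.9],
  [0, 0, 15, 0, -0.9],
  [0, 0, 15, 0, -0.9],
])

```text
time: 11.15
eef_pos: [0.5268, 0.2592, 0.1756]
orientation: [0.998, 0.065, -0.001, 0.0]
wrist_force: [1.0, 0.2, -2.3]
finger_gap: 0.0134
```

```bash
python3 - <<'E'
from h import *
to(.5275,.2567,.138,7.4)
p,d,pose=snap('wrist','w11')
cv2.imwrite('pics/w11c.png',np.hstack([cv2.resize(p[115:165,u-25:u+25],None,fx=8,fy=8,interpolation=cv2.INTER_CUBIC) for u in(233,407)]))
E
```

```text
t 11.15 pos [0.5268 0.2592 0.1756] toolx yaw 7.49 shift mm [ 0.4  2.6 37.6] turn 0.09 gap 0.0134 F [ 1.   0.2 -2.3] q [0.34 0.48 1.7  0.   0.97 1.78]
```

View pics/w11c.png

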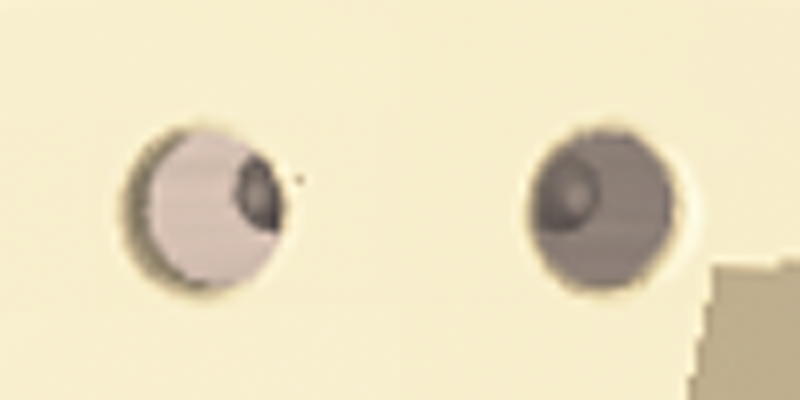

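```bash
python3 - <<'E'
from h import *
p,d,pose=load('w11')
def inst(P): return pose[1].inv().apply(P-pose[0])*1000
t=inst(wray([[240.0,138.5],[403.2,138.2]],.122,pose));print(t.round(1).tolist(), t.mean(0))
E
```

```text
[[60.4, -58.7, 53.5], [60.7, 61.8, 53.5]] [60.5278068   1.56071924 53.51455213]
```

Call:
servo_tool([
  [0, 1.3, 0, 0, -0.9],
  [0.3, 1.3, 5, 0, -0.9],
  [0.3, 1.3, 10, 0, -0.9],
  [0.3, 1.3, 14, 0, -0.9],
  [0.3, 1.3, 14, 0, -0.9],
  [0.3, 1.3, 14, 0, -0.9],
])

```text
time: 11.7
eef_pos: [0.5277, 0.258, 0.1618]
orientation: [0.998, 0.065, -0.0, 0.0]
wrist_force: [-0.1, -0.6, -3.2]
finger_gap: 0.0135
```

```bash
python3 - <<'E'
from h import *
to(.5275,.2567,.138,7.4)
p,d,pose=snap('wrist','w12')
cv2.imwrite('pics/w12c.png',np.hstack([cv2.resize(p[115:165,u-25:u+25],None,fx=8,fy=8,interpolation=cv2.INTER_CUBIC) for u in(233,407)]))
E
```

```text
t 11.7 pos [0.5277 0.258  0.1618] toolx yaw 7.48 shift mm [-0.4  1.3 23.8] turn 0.08 gap 0.0135 F [-0.1 -0.6 -3.2] q [0.34 0.5  1.71 0.   0.93 1.78]
```

View pics/w12c.png

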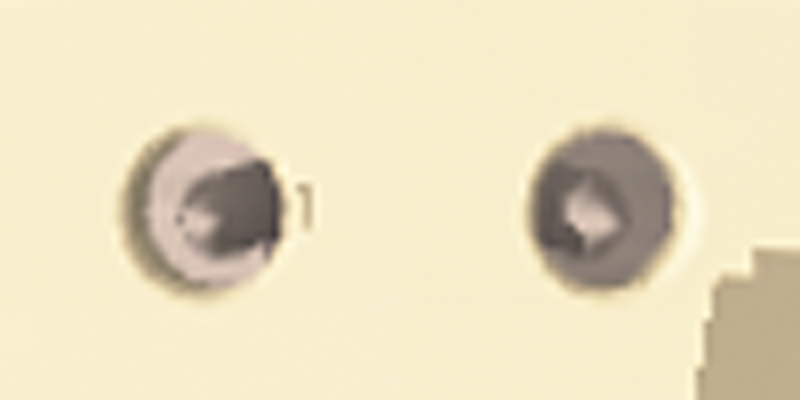

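Call:
servo_tool([
  [0, 0.5, 5, 0, -0.9],
  [0, 0.5, 10, 0, -0.9],
  [0, 0.5, 15, 0, -0.9],
  [0, 0.5, 19, 0, -0.9],
  [0, 0.5, 21, 0, -0.9],
  [0, 0.5, 21, 0, -0.9],
])

```text
time: 12.25
eef_pos: [0.5277, 0.2575, 0.1405]
orientation: [0.998, 0.065, -0.0, 0.0]
wrist_force: [0.2, 0.2, -3.2]
finger_gap: 0.0136
```

```bash
python3 - <<'E'
from h import *
to(.5275,.2567,.138,7.4)
p,d,pose=snap('wrist','w13')
cv2.imwrite('pics/w13c.png',np.hstack([cv2.resize(p[115:165,u-25:u+25],None,fx=8,fy=8,interpolation=cv2.INTER_CUBIC) for u in(233,407)]))
E
```

```text
t 12.25 pos [0.5277 0.2575 0.1405] toolx yaw 7.48 shift mm [-0.3  0.8  2.5] turn 0.08 gap 0.0136 F [ 0.2  0.2 -3.2] q [0.34 0.52 1.73 0.   0.89 1.78]
```

View pics/w13c.png

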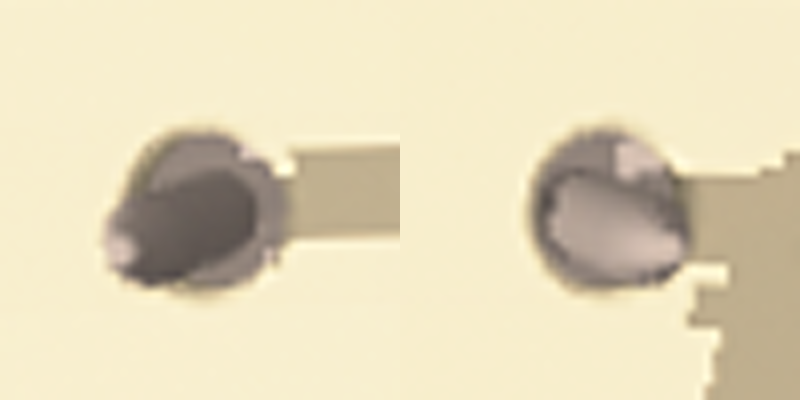

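Both pins are coming up through the holes. I'll lower the last few millimetres slowly and watch the force.

Call:
servo_tool([
  [0, 0, 1, 0, -0.9],
  [0, 0, 2, 0, -0.9],
  [0, 0, 2, 0, -0.9],
])

```text
time: 12.55
eef_pos: [0.5279, 0.2576, 0.1392]
orientation: [0.998, 0.065, 0.0, -0.0]
wrist_force: [1.1, 0.1, -3.7]
finger_gap: 0.0137
```

Call:
servo_tool([
  [0, 0, 0.7, 0, -0.9],
  [0, 0, 1, 0, -0.9],
  [0, 0, 1, 0, -0.9],
])

```text
time: 12.8
eef_pos: [0.5279, 0.2576, 0.1382]
orientation: [0.998, 0.065, 0.0, -0.0]
wrist_force: [0.2, -0.2, -2.5]
finger_gap: 0.0135
```

Call:
servo_tool([
  [0, 0, 0.7, 0, -0.9],
  [0, 0, 1, 0, -0.9],
  [0, 0, 1, 0, -0.9],
])

```text
time: 13.05
eef_pos: [0.5279, 0.2576, 0.138]
orientation: [0.998, 0.065, 0.0, -0.0]
wrist_force: [-3.5, -0.5, 5.1]
finger_gap: 0.0135
```

```bash
python3 - <<'E'
from h import *
print(toolpose()[2]['wrist_force'],toolpose()[2]['wrist_torque'])
E
```

```text
[-3.5179637  -0.47680726  5.05227743] [-0.28025441  0.57934417 -0.01255436]
```

Contact is made: the force went from −3 to +5 N. I'll open gently.

Call:
servo_tool([
  [0, 0, 0, 0, -0.65],
  [0, 0, 0, 0, -0.5],
  [0, 0, 0, 0, -0.3],
  [0, 0, 0, 0, -0.1],
  [0, 0, 0, 0, 0],
  [0, 0, 0, 0, 0],
])

```text
time: 13.55
eef_pos: [0.5279, 0.2576, 0.1371]
orientation: [0.998, 0.065, -0.0, -0.0]
wrist_force: [-0.4, -0.2, -0.5]
finger_gap: 0.0444
```

```bash
python3 - <<'E'
from h import *
to(.5275,.2567,.138,7.4)
p,d,pose=snap('wrist','w14')
cv2.imwrite('pics/w14c.png',cv2.resize(p[85:345,170:480],None,fx=2.3,fy=2.3,interpolation=cv2.INTER_CUBIC))
E
```

```text
t 13.55 pos [0.5279 0.2576 0.1371] toolx yaw 7.47 shift mm [-0.5  0.8 -0.9] turn 0.07 gap 0.0444 F [-0.4 -0.2 -0.5] q [0.34 0.53 1.74 0.   0.88 1.78]
```

View pics/w14c.png

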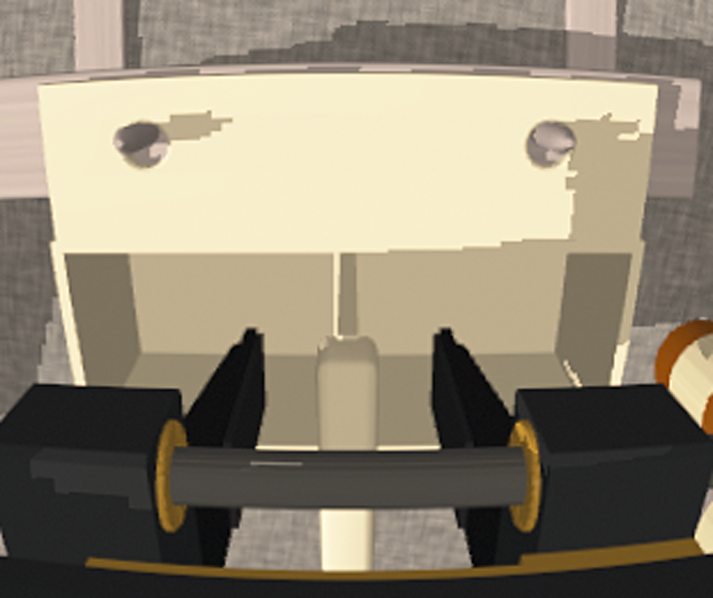

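The caddy hangs freely with both pins through, and the fingers are clear of the handle. Rising now.

Call:
servo_tool([
  [0, 0, -15, 0, 0],
  [0, 0, -40, 0, 0],
  [0, 0, -80, 0, 0.6],
  [0, 0, -120, 0, 0.6],
  [0, 0, -150, 0, 0.6],
  [0, 0, -160, 0, 0.6],
  [0, 0, -160, 0, 0.6],
])

```text
time: 14.18
eef_pos: [0.5285, 0.2578, 0.2999]
orientation: [0.998, 0.065, 0.002, -0.001]
wrist_force: [-0.0, 0.2, 0.1]
finger_gap: 0.0737
```

```bash
python3 - <<'E'
from h import *
to(.49,.075,.30,97.5)
p,d,pose=snap('wrist','w15')
snap('scene','s15',(310,110,450,250),4)
E
```

```text
t 14.18 pos [0.5285 0.2578 0.2999] toolx yaw 7.48 shift mm [-62.  176.2  -0.6] turn -90.02 gap 0.0737 F [-0.   0.2  0.1] q [0.34 0.36 1.54 0.   1.24 1.78]
```

View pics/w15.png

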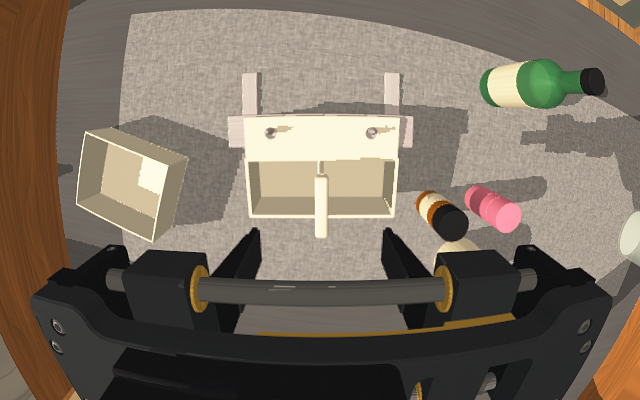

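View pics/s15.png

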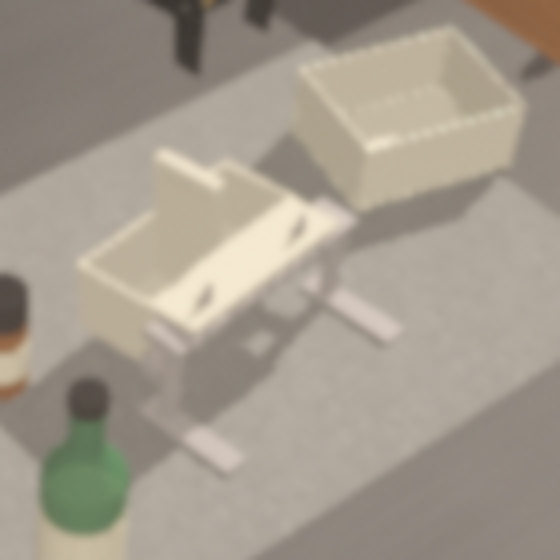

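The caddy hangs on both pins, with the flange on the bar and the box on the robot side. Next is the jar.

Call:
servo_tool([
  [-62, 176, 0, -90, 0.6],
  [-62, 176, 0, -90, 0.6],
  [-62, 176, 0, -90, 0.6],
  [-62, 176, 0, -90, 0.6],
  [-62, 176, 0, -90, 0.6],
  [-62, 176, 0, -90, 0.6],
  [-62, 176, 0, -90, 0.6],
  [-62, 176, 0, -90, 0.6],
  [-62, 176, 0, -90, 0.6],
  [-62, 176, 0, -90, 0.6],
])

```text
time: 15.12
eef_pos: [0.4887, 0.0748, 0.295]
orientation: [0.779, 0.627, -0.001, -0.001]
wrist_force: [-0.5, 0.2, -0.8]
finger_gap: 0.0763
```

Call:
servo_tool([
  [0, 0, 0, -18.5, 0.6],
  [0, 0, 0, -18.5, 0.6],
  [0, 0, 20, -18.5, 0.6],
  [0, 0, 40, -18.5, 0.6],
  [0, 0, 40, -18.5, 0.6],
])

```text
time: 15.53
eef_pos: [0.4873, 0.0749, 0.2525]
orientation: [0.67, 0.742, -0.003, -0.003]
wrist_force: [-0.5, -0.1, -0.3]
finger_gap: 0.0759
```

```bash
python3 - <<'E'
from h import *
to(.49,.075,.076,97.5)
p,d,pose=snap('wrist','w16')
E
```

```text
t 15.53 pos [0.4873 0.0749 0.2525] toolx yaw 95.79 shift mm [ -0.3   4.2 176.4] turn -1.71 gap 0.0759 F [-0.5 -0.1 -0.3] q [ 0.02  0.26  1.82  0.    1.07 -0.08]
```

View pics/w16.png

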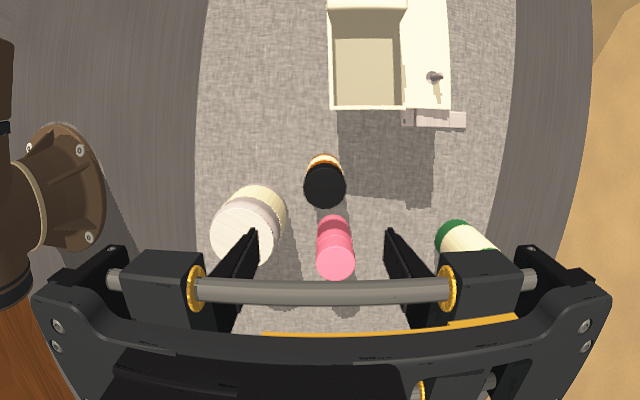

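```bash
python3 - <<'E'
from h import *
p,d,pose=load('w16')
hsv=cv2.cvtColor(p,cv2.COLOR_BGR2HSV)
m=((hsv[...,2]<60)).astype(np.uint8);m[:, :290]=0;m[:,360:]=0;m[:150]=0;m[220:]=0
cs,_=cv2.findContours(m,0,1);c=max(cs,key=cv2.contourArea);e=cv2.fitEllipse(c);print(e)
w=wray([e[0]],.11,pose);print(w,pose[1].inv().apply(w-pose[0])*1000)
E
```

```text
((324.31256103515625, 185.8262939453125), (41.03274154663086, 44.88547134399414), 178.396728515625)
[[0.48977728 0.07634689 0.11      ]] [[  1.08699347   3.79205435 142.43702584]]
```

Call:
servo_tool([
  [1, 4, 35, -1.7, 0.6],
  [1, 4, 75, -1.7, 0.6],
  [1, 4, 115, -1.7, 0.6],
  [1, 4, 145, -1.7, 0.6],
  [1, 4, 165, -1.7, 0.6],
  [1, 4, 174, -1.7, 0.6],
  [1, 4, 175, -1.7, 0.6],
])

```text
time: 16.17
eef_pos: [0.4928, 0.0764, 0.0809]
orientation: [0.66, 0.752, -0.001, -0.001]
wrist_force: [0.4, 0.3, -0.0]
finger_gap: 0.0759
```

Call:
servo_tool([
  [0, 0, 0, 0, 0.2],
  [0, 0, 0, 0, -0.1],
  [0, 0, 0, 0, -0.3],
  [0, 0, 0, 0, -0.3],
  [0, 0, 0, 0, -0.3],
  [0, 0, 0, 0, -0.3],
], newtons=25)

```text
time: 16.67
eef_pos: [0.4933, 0.0764, 0.0827]
orientation: [0.659, 0.752, 0.0, 0.0]
wrist_force: [-1.2, 0.1, 5.1]
finger_gap: 0.0459
```

```bash
python3 - <<'E'
from h import *
to(.5214,.2093,.206,97.5)
p,d,pose=snap('wrist','w17')
E
```

```text
t 16.67 pos [0.4933 0.0764 0.0827] toolx yaw 97.49 shift mm [ 128.1   45.3 -123.2] turn -0.01 gap 0.0459 F [-1.2  0.1  5.1] q [ 0.02  0.51  2.    0.    0.64 -0.11]
```

View pics/w17.png

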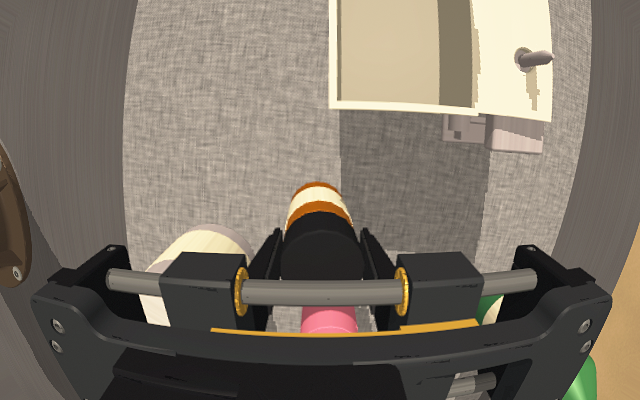

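Call:
servo_tool([
  [0, 0, -10, 0, -0.3],
  [0, 0, -35, 0, -0.3],
  [0, 0, -70, 0, -0.3],
  [0, 0, -105, 0, -0.3],
  [10, 3, -122, 0, -0.3],
  [40, 15, -124, 0, -0.3],
  [75, 28, -124, 0, -0.3],
  [108, 40, -124, 0, -0.3],
  [126, 45, -124, 0, -0.3],
  [128, 45, -124, 0, -0.3],
])

```text
time: 17.55
eef_pos: [0.5212, 0.2121, 0.2065]
orientation: [0.658, 0.753, 0.0, -0.0]
wrist_force: [-1.3, -1.2, -2.2]
finger_gap: 0.0457
```

```bash
python3 - <<'E'
from h import *
to(.5214,.2093,.206,97.5)
p,d,pose=snap('wrist','w18')
snap('scene','s18',(290,90,450,230),4)
E
```

```text
t 17.55 pos [0.5212 0.2121 0.2065] toolx yaw 97.64 shift mm [-2.8 -0.2  0.5] turn 0.14 gap 0.0457 F [-1.3 -1.2 -2.2] q [0.27 0.41 1.72 0.   1.01 0.14]
```

View pics/w18.png

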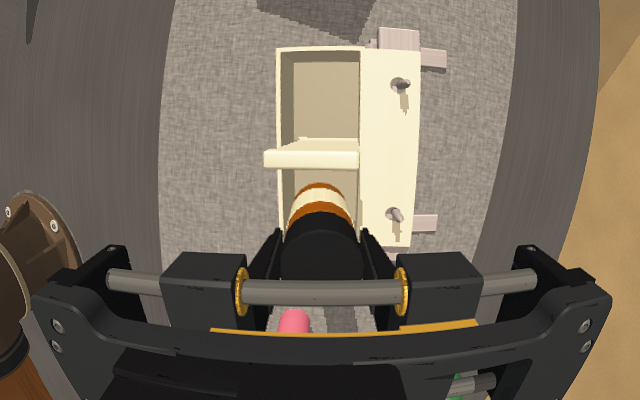

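View pics/s18.png

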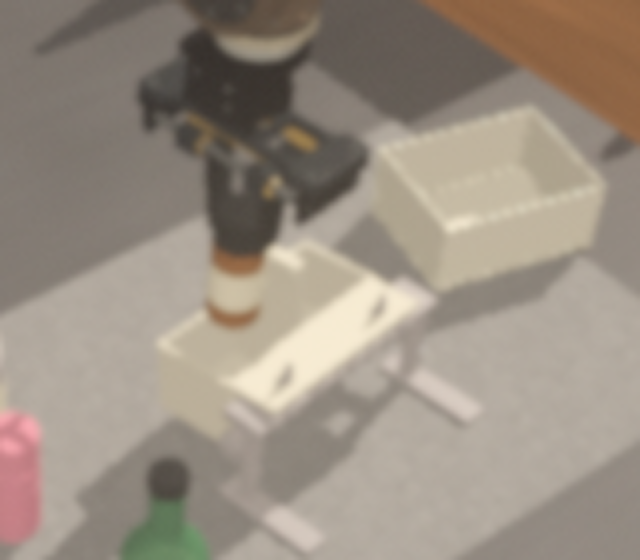

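```bash
python3 - <<'E'
from h import *
p,d,pose=load('w18')
def inst(P): return pose[1].inv().apply(P-pose[0])*1000
cv2.imwrite('pics/w18c.png',cv2.resize(p[30:250,240:460],None,fx=2.7,fy=2.7,interpolation=cv2.INTER_CUBIC))
print('handle top edges', inst(wray([[310,150],[310,168]],.165,pose)).round(1).tolist())
print('rim front outer, inner(z.1)', inst(wray([[277,100],[281,100],[276,180],[360,90],[360,180]],.101,pose)).round(1).tolist())
print('pin tip', inst(wray([[407,84],[401,216]],.124,pose)).round(1).tolist())
E
```

```text
handle top edges [[51.1, -7.2, 41.5], [38.5, -7.3, 41.5]]
rim front outer, inner(z.1) [[88.5, -38.5, 105.5], [88.4, -34.9, 105.5], [15.7, -41.0, 105.5], [97.3, 34.6, 105.6], [15.7, 36.1, 105.5]]
pin tip [[102.6, 71.1, 82.6], [-11.5, 71.2, 82.5]]
```

View pics/w18c.png

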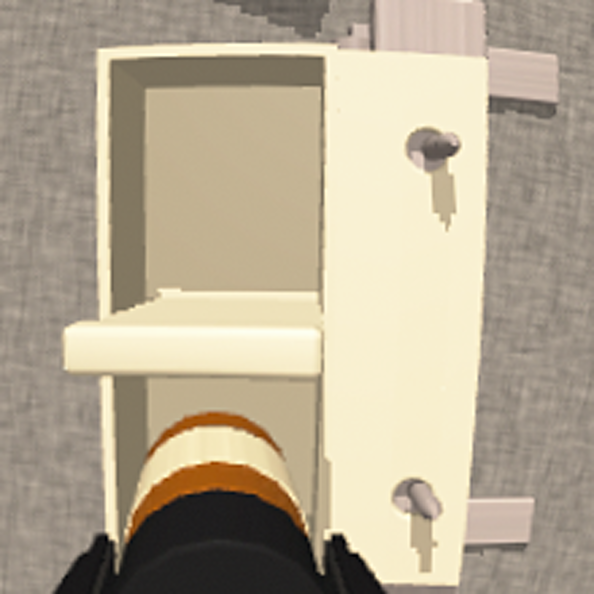

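Call:
servo_tool([
  [-2, -1.5, 15, 0, -0.3],
  [-2, -1.5, 35, 0, -0.3],
  [-2, -1.5, 55, 0, -0.3],
  [-2, -1.5, 70, 0, -0.3],
  [-2, -1.5, 80, 0, -0.3],
  [-2, -1.5, 82, 0, -0.3],
  [-2, -1.5, 82, 0, -0.3],
])

```text
time: 18.23
eef_pos: [0.5199, 0.2063, 0.1241]
orientation: [0.66, 0.752, -0.0, -0.0]
wrist_force: [-0.5, 0.5, -2.7]
finger_gap: 0.0456
```

```bash
python3 - <<'E'
from h import *
to(.5214,.2093,.117,97.5)
p,d,pose=snap('wrist','w19')
E
```

```text
t 18.23 pos [0.5199 0.2063 0.1241] toolx yaw 97.45 shift mm [2.8 1.9 7.1] turn -0.05 gap 0.0456 F [-0.5  0.5 -2.7] q [ 0.26  0.51  1.82 -0.    0.82  0.13]
```

View pics/w19.png

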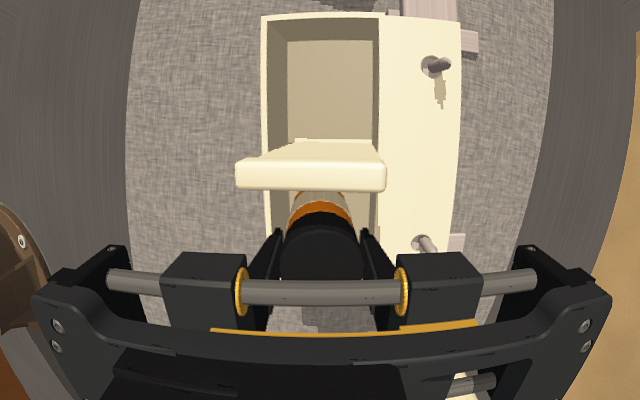

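The jar is inside the right compartment and clear of the walls. I'll lower it the last millimetres with force checks.

Call:
servo_tool([
  [1, 0, 2, 0, -0.3],
  [1, 0, 4, 0, -0.3],
  [1, 0, 4, 0, -0.3],
])

```text
time: 18.53
eef_pos: [0.5199, 0.2081, 0.1204]
orientation: [0.659, 0.752, 0.0, 0.0]
wrist_force: [-0.5, -0.1, -2.5]
finger_gap: 0.0456
```

Call:
servo_tool([
  [0, 0, 1, 0, -0.3],
  [0, 0, 1.5, 0, -0.3],
  [0, 0, 1.5, 0, -0.3],
])

```text
time: 18.78
eef_pos: [0.5198, 0.208, 0.1187]
orientation: [0.659, 0.752, 0.0, -0.0]
wrist_force: [0.0, -0.5, -2.7]
finger_gap: 0.0456
```

Call:
servo_tool([
  [0, 0, 1, 0, -0.3],
  [0, 0, 1.5, 0, -0.3],
  [0, 0, 1.5, 0, -0.3],
])

```text
time: 19.03
eef_pos: [0.5197, 0.208, 0.1171]
orientation: [0.659, 0.752, -0.0, -0.0]
wrist_force: [-0.8, 0.7, -2.2]
finger_gap: 0.0457
```

Call:
servo_tool([
  [0, 0, 0.5, 0, -0.3],
  [0, 0, 1, 0, -0.3],
  [0, 0, 1, 0, -0.3],
])

```text
time: 19.28
eef_pos: [0.5197, 0.208, 0.1161]
orientation: [0.659, 0.752, -0.0, -0.0]
wrist_force: [-0.8, 0.4, -2.5]
finger_gap: 0.0457
```

Call:
servo_tool([
  [0, 0, 0.7, 0, -0.3],
  [0, 0, 1, 0, -0.3],
  [0, 0, 1, 0, -0.3],
])

```text
time: 19.53
eef_pos: [0.5198, 0.208, 0.1151]
orientation: [0.659, 0.752, -0.0, -0.0]
wrist_force: [-0.6, 0.3, -2.6]
finger_gap: 0.0452
```

Call:
servo_tool([
  [0, 0, 0.7, 0, -0.3],
  [0, 0, 1, 0, -0.3],
  [0, 0, 1, 0, -0.3],
])

```text
time: 19.78
eef_pos: [0.5198, 0.208, 0.1142]
orientation: [0.659, 0.752, 0.0, -0.0]
wrist_force: [-0.3, -0.0, -1.4]
finger_gap: 0.0456
```

Call:
servo_tool([
  [0, 0, 0.7, 0, -0.3],
  [0, 0, 1, 0, -0.3],
  [0, 0, 1, 0, -0.3],
])

```text
time: 20.03
eef_pos: [0.5199, 0.2081, 0.1138]
orientation: [0.659, 0.752, 0.0, 0.0]
wrist_force: [-2.3, -0.4, 4.0]
finger_gap: 0.045
```

```bash
python3 - <<'E'
from h import *
to(.5214,.2093,.117,97.5)
p,d,pose=snap('wrist','w20')
cv2.imwrite('pics/w20c.png',cv2.resize(p[0:270,220:480],None,fx=2.2,fy=2.2,interpolation=cv2.INTER_CUBIC))
snap('scene','s20',(290,90,450,230),4)
E
```

```text
t 20.03 pos [0.5199 0.2081 0.1138] toolx yaw 97.5 shift mm [ 1.   1.7 -3.2] turn -0.0 gap 0.045 F [-2.3 -0.4  4. ] q [0.26 0.52 1.83 0.   0.79 0.13]
```

View pics/w20c.png

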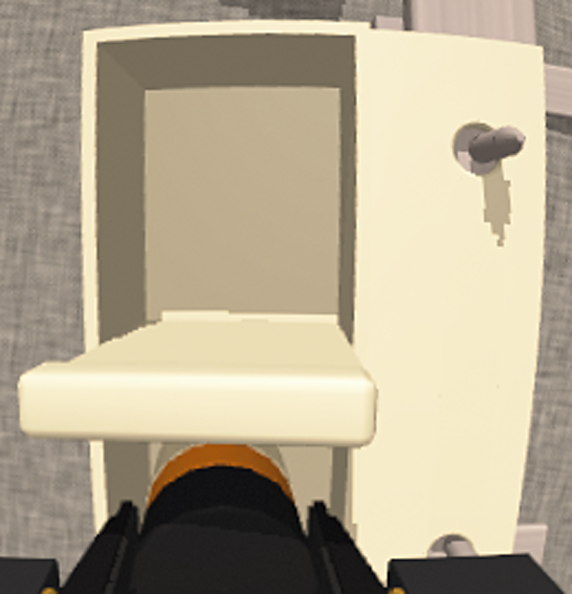

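View pics/s20.png

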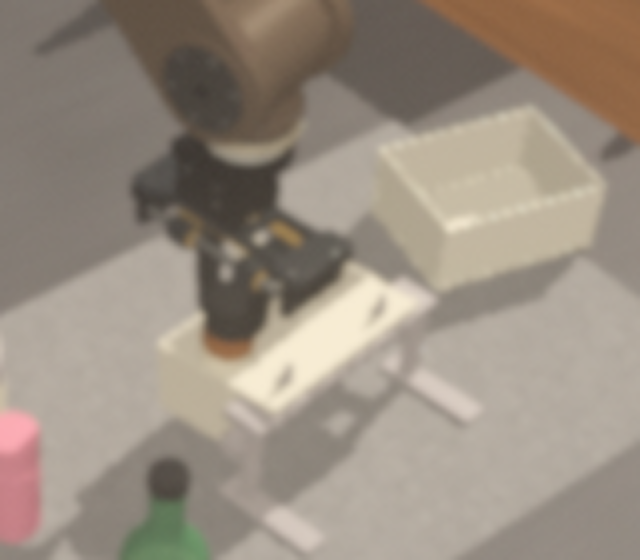

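The jar is on the floor of the compartment (+4 N). Opening gently.

Call:
servo_tool([
  [0, 0, 0, 0, 0],
  [0, 0, 0, 0, 0.1],
  [0, 0, 0, 0, 0.3],
  [0, 0, 0, 0, 0.4],
  [0, 0, 0, 0, 0.4],
  [0, 0, 0, 0, 0.4],
])

```text
time: 20.63
eef_pos: [0.5198, 0.208, 0.1131]
orientation: [0.659, 0.752, -0.0, -0.0]
wrist_force: [-0.1, -0.1, -0.4]
finger_gap: 0.0658
```

```bash
python3 - <<'E'
from h import *
to(.5214,.2093,.117,97.5)
p,d,pose=snap('wrist','w21')
E
```

```text
t 20.63 pos [0.5198 0.208  0.1131] toolx yaw 97.49 shift mm [ 1.1  1.8 -3.9] turn -0.01 gap 0.0658 F [-0.1 -0.1 -0.4] q [0.26 0.52 1.83 0.   0.79 0.13]
```

View pics/w21.png

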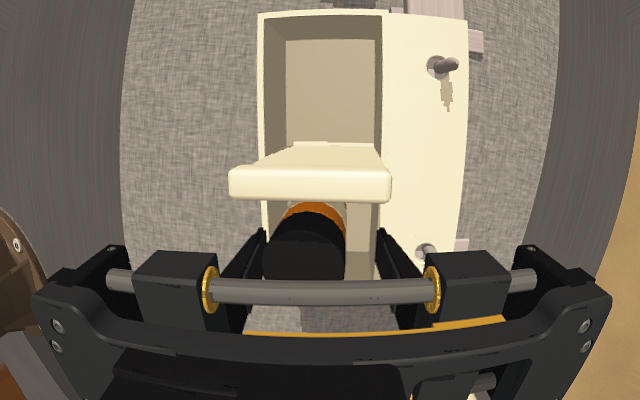

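The jar has tilted slightly forward with the caddy's lean and is now near the left finger. I'll recentre the fingers around it before rising.

Call:
servo_tool([
  [0, -3, 0, 0, 0.4],
  [0, -7, 0, 0, 0.4],
  [0, -7, 0, 0, 0.4],
])

```text
time: 20.93
eef_pos: [0.5121, 0.207, 0.1132]
orientation: [0.659, 0.752, -0.0, -0.0]
wrist_force: [0.1, 0.5, 0.5]
finger_gap: 0.0663
```

```bash
python3 - <<'E'
from h import *
to(.5214,.2093,.117,97.5)
p,d,pose=snap('wrist','w22')
E
```

```text
t 20.93 pos [0.5121 0.207  0.1132] toolx yaw 97.5 shift mm [ 1.1  9.6 -3.8] turn -0.0 gap 0.0663 F [0.1 0.5 0.5] q [0.26 0.52 1.84 0.   0.78 0.13]
```

View pics/w22.png

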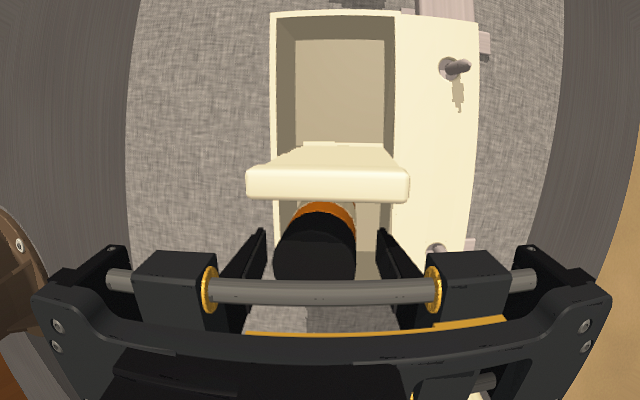

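The fingers now clear the jar on both sides, so I'll rise.

Call:
servo_tool([
  [0, -1, -10, 0, 0.45],
  [0, -1, -30, 0, 0.45],
  [0, -1, -60, 0, 0.45],
  [0, -1, -100, 0, 0.45],
  [0, -1, -140, 0, 0.45],
  [0, -1, -170, 0, 0.45],
  [-60, -1, -175, 0, 0.45],
  [-100, -1, -175, 0, 0.45],
  [-100, -1, -175, 0, 0.45],
])

```text
time: 21.73
eef_pos: [0.5251, 0.1049, 0.2899]
orientation: [0.66, 0.752, 0.001, 0.001]
wrist_force: [-0.3, 0.2, -0.2]
finger_gap: 0.0689
```

```bash
python3 - <<'E'
from h import *
to(.5214,.2093,.117,97.5)
p,d,pose=snap('wrist','w23')
snap('scene','s23',(310,110,450,250),4)
snap('top','t23',(130,130,430,270),2.6)
E
```

```text
t 21.73 pos [0.5251 0.1049 0.2899] toolx yaw 97.48 shift mm [104.2   9.6 172.8] turn -0.02 gap 0.0689 F [-0.3  0.2 -0.2] q [ 0.07  0.29  1.67 -0.    1.18 -0.06]
```

View pics/w23.png

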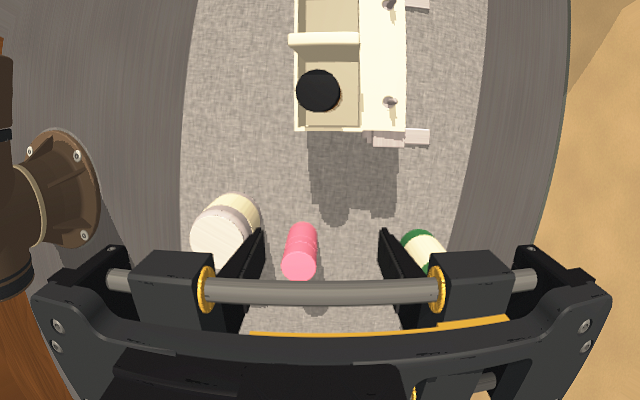

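View pics/s23.png

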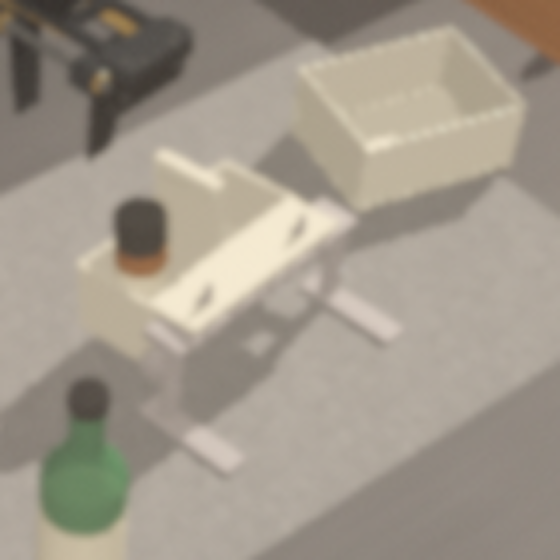

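View pics/t23.png

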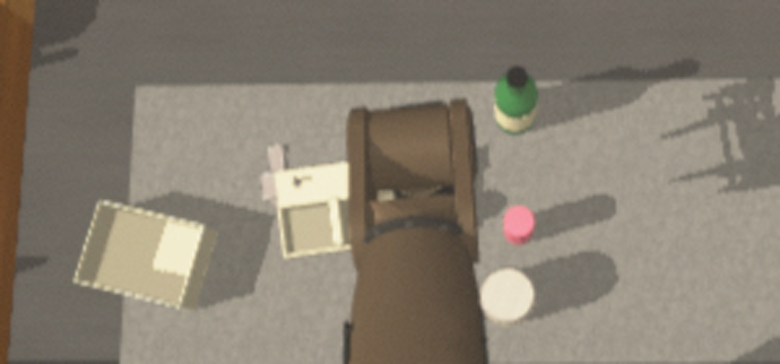

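Both objects are in place. A quick numeric check of the lean, pin fit and jar before I hand in.

```bash
python3 - <<'E'
from h import *
p,d,_=load('s23');P=cloud('scene',d);hsv=cv2.cvtColor(p,cv2.COLOR_BGR2HSV)
o=np.array([.5183,.2563]);a=np.radians(7.45);M=np.array([[np.cos(a),np.sin(a)],[-np.sin(a),np.cos(a)]])
L=(P[...,:2]-o)@M.T*1000;z=P[...,2]*1000;ok=d>0
m=ok&(L[...,0]>45)&(L[...,0]<85)&(abs(L[...,1])<88)&(z>85)&(z<112)
A=np.c_[L[m],np.ones(m.sum())];c,*_=np.linalg.lstsq(A,z[m],rcond=None);print('flange',m.sum(),'slope x,y',c[:2].round(3),'z at hole',(c@[70,0,1]).round(1))
m=ok&(z>145)&(abs(L[...,1])<12)&(abs(L[...,0])<50)
c,*_=np.linalg.lstsq(np.c_[L[m],np.ones(m.sum())],z[m],rcond=None);print('handle',m.sum(),c.round(3),L[m].mean(0))
m=ok&(z>135)&(np.hypot(L[...,0],L[...,1]+47)<35);m&=hsv[...,2]<90
print('jar top',m.sum(),L[m].mean(0).round(1),np.percentile(z[m],[10,50,90]).round(1))
p,d,pose=load('w23')
g=p.max(2);m=(g<60).astype(np.uint8);m[:60]=0;m[125:]=0;m[:,:290]=0;m[:,350:]=0
cs,_=cv2.findContours(m,0,1);e=cv2.fitEllipse(max(cs,key=cv2.contourArea));w=wray([e[0]],.143,pose)[0];print('jar wrist',e[0],w,(M@(w[:2]-o)*1000).round(1))
E
```

```text
flange 433 slope x,y [ 0.011 -0.003] z at hole 103.6
handle 115 [5.60000e-02 2.19000e-01 1.59623e+02] [-6.10197982 -4.06752629]
jar top 73 [-11.1 -56.2] [136.7 140.2 143.9]
jar wrist (317.545654296875, 90.7071762084961) [0.50938914 0.20255123 0.143     ] [-15.8 -52.1]
```

Call:
servo_tool([
  [0, 0, 0, 0, 0.45],
  [0, 0, 0, 0, 0.45],
  [0, 0, 0, 0, 0.45],
  [0, 0, 0, 0, 0.45],
])

```text
time: 22.22
eef_pos: [0.5248, 0.1086, 0.2881]
orientation: [0.659, 0.752, -0.0, -0.0]
wrist_force: [-0.5, 0.1, 0.5]
finger_gap: 0.0686
```

```bash
python3 - <<'E'
from h import *
p,_,_=load('s23');q,_,_=snap('scene','s24')
print('change',np.abs(p.astype(int)-q)[130:250,310:450].max())
print(robot.hand_in())
E
```

```text
change 36
the job is handed in; nothing more can be done
None
```

The caddy hangs on both pins with its box on the robot side, and the jar stands in its right compartment. I handed the job in at about 22 s; no verdict was reported.

**What I did:** I moved the jar aside and carried the caddy over by its handle. I lined the holes up with the pins in the wrist camera, lowered it until the flange touched the bar, and let go. Then I set the jar in the right compartment and moved the arm clear.

**Last checks:**
- **Caddy:** both pins stand up through their holes and the flange lies on the bar. The depth image gives a lean of only a few degrees. It puts the flange top at about 104 mm, where 101 mm is ideal and the error is 2–3 mm.
- **Jar:** it tilted slightly with the caddy when I released it, so I recentred the fingers before lifting away. The two cameras put its top at x = −16 and −11 mm and y = −52 and −56 mm in the caddy's frame, about 4–5 mm apart, with both inside the compartment.
- **Bystanders:** I saw no sign that the bottle, tin, jug or tub had moved. This is by eye only, and the arm hid part of the last top view.
- **At rest:** this check is inconclusive. I compared two scene images 0.5 s apart and found a largest pixel change of 36 around the caddy. I took it to be noise or the gripper shifting slightly in view, and handed in without checking further.

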